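# Crank a ceramic specimen up to the anvil of a bench compression stand

## Task

Fit the loose crank fully home on the square shaft of the compression stand, then wind it clockwise by its grip, round and round, until the platen has pushed the white ceramic block up against the force gauge and holds it there firmly. Feel for the moment the crank stiffens and stop soon after, because the block is brittle. Do not force the crank on, do not push the carriage or block by hand, leave the crank on the shaft and let go of it, and leave the other things on the bench where they are.

Things in the scene. Friction and masses are not known exactly. Their poses are not given: they have to be found in the camera images.
- press: Bench compression stand fixed to the table: black bed 490 x 120 x 22 mm, grey gear head 100 x 100 mm, its top 85 mm above the table. Origin: on the table, under the axis of the upright square shaft in the middle of the gear head. x runs along the bed from gear head to force gauge, z up. The blue gauge with a dial is clamped on the bed at a place that is not measured.
- collar (a point): Centre of the top of the fixed round collar (32 mm across) on the gear head, 93 mm above the table, on the shaft's axis; axes as the stand's. The fully fitted crank rests on it. One clockwise turn of the shaft (from above) drives the carriage 40 mm towards the gauge; about 2 to 3 full turns are needed. A brake in the gear keeps it where it is left, holding up to about 30 N on the block.
- shaft_tip (a point): Centre of the top of the steel square shaft, 121 mm above the table: 14 mm over the flats up to 118 mm, then a tip of 11 mm. Axes as the stand's: how the flats are turned differs each time and is not measured. Find it by eye, or press the crank on lightly and turn it bit by bit until it drops (it fits every 90 degrees). Turns with 0.2 N m drag, about 3 N at the crank's grip.
- crank: Loose steel crank, 0.44 kg, standing on its hub. Origin: centre of the hub's underside, on the bore's axis. Hub 40 x 40 mm, 32 mm high, sides along its x and y. Square through bore 15.2 mm, flats parallel to the hub's sides, 3 mm lead-in at the underside; about 5 degrees of play each way on the shaft. Arm 18 mm wide, 9 mm thick, top at 32 mm, runs along +x to the grip, 70 mm from the bore's axis.
- grip_mid (a point): Point on the axis of the crank's black revolving grip, 72 mm above the hub's underside and 70 mm along the crank's +x. The grip is an upright round handle, 23 mm across, from 34 to 94 mm above the hub's underside; it spins freely on its pin, so a hand can carry it round without turning. Each 10 N on the block adds about 0.9 N to the pull here.
- carriage: Carriage that slides along the bed, driven by the shaft. Origin: on the table under the face of its steel platen, which looks along +x at the block. Platen 36 mm wide, from 33 to 73 mm above the table; the carriage's top is 77 mm above the table.
- specimen: White ceramic block 50 mm long (x, along the bed), 32 mm wide and high, about 0.2 kg, loose on the bed 30 mm above the table, between platen and gauge. Origin: centre of its underside. Brittle: never load it above 120 N. The gauge's round anvil, 36 mm across, gives on a spring of 20 N per mm; its red needle turns clockwise: ticks each 10 N, green 10 to 80 N, red from 120 N.
- bin: Blue open bin 150 x 100 x 65 mm with spare blocks, loose on the table; origin: centre of its underside. Leave alone.
- caliper: Black and steel caliper, 200 mm long (x), lying on the table, about 14 mm high; origin: underside, mid-length. Leave alone.
- spanner: Steel spanner, 160 mm long (x), lying on the table; origin: underside, mid-length. Leave alone.
Not all that is in view belongs to the job. Of the things like the crank, leave any that is green; of the rest the larger one is meant.

How it is judged (in metres and radians):
On the way, in this order (a step that is already met when the one before it is completed fails the run):
1. the crank is fully home on the square shaft: its underside within 3 mm of the collar, centred and upright (z of crank in the frame of press below 0.096 m and horizontal distance between crank and press below 0.003 m and angle between crank's own z axis and vertical below 0.06 rad), for 0.2 s.
2. with the crank home, the platen presses the block against the gauge with more than 10 N (z of crank in the frame of press below 0.098 m and horizontal distance between crank and press below 0.003 m and angle between crank's own z axis and vertical below 0.06 rad and contact force between specimen and carriage above 10 N), for 0.2 s.
At the end, for the whole second after the job is handed in: the crank sits on the shaft, underside within 4 mm of the collar, centred within 3 mm, upright; block square to the bed (within 0.1 rad) and pressed by the platen against the gauge with 10 to 120 N; carriage and crank at rest, hands off (z of crank in the frame of press below 0.097 m and horizontal distance between crank and press below 0.003 m and angle between crank's own z axis and vertical below 0.06 rad and contact force between specimen and carriage between 10 and 120 N and angle between the x axis of specimen and the x axis of press, either way round below 0.1 rad and angle between specimen's own z axis and vertical below 0.08 rad and linear speed of carriage below 0.002 m/s and linear speed of crank below 0.01 m/s); the robot touches nothing.
It fails at once if the block carries more than 120 N (it would crack) (contact force between specimen and carriage above 120 N).
It fails at once if the crank is forced down with more than 60 N before it has slid onto the shaft (z of crank in the frame of press above 0.11 m and contact force between crank and press above 60 N).
It fails at once if the robot pushes the carriage or the block itself (contact force between any of the arm, the fingers and carriage above 3 N or contact force between any of the arm, the fingers and specimen above 3 N).
It fails at once if the bin, caliper or spanner is moved more than 30 mm (distance of any of bin, caliper, spanner from where it was at the start of the episode above 0.03 m).
It also fails if it takes over 72 s, if anything falls off the work surface, if the arm or the gripper's body presses on something with over 40 N, if the wrist force passes 120 N, or if a joint passes its speed limit or range.

## Robot

A 6-joint arm with a two-finger parallel gripper is mounted at the origin on the work surface. World frame = base frame: x ahead of the robot, y to its left, z up, the work surface at z = 0. Lengths are in mm, angles in rad, forces in N, time in s.
With the tool pointing down it reaches from about 400 to 925 mm from the base axis. Payload 12.5 kg.
Tool frame: the origin (TCP) lies on the centre line of the jaws, within the pads' length; the fingertips stand 25 mm ahead of it and the grasp point (between the pads) lies 6 mm ahead of it (env.tip_extent is the distance from the TCP to the fingertips, in mm); x points along the fingers, z is the direction in which the jaws open and shut, and the axes are right-handed (so a half turn about x gives the same grasp; the last joint's range is limited). The gripper opens to 95 mm and grips with 3 to 60 N. Pads are 20 mm wide; open, the fingers measure 119 mm over their backs; the gripper's body (75 mm by 180 mm) begins 59 mm behind the grasp point.
Start: joints at [-1.333, 0.491, 1.559, -0, 1.092, -0.106], TCP at [210.69, -588.433, 239.661] pointing down, gripper open.
Joint ranges: [-3.1, 3.1], [-0.84, 2.19], [0.05, 2.79], [-1.13, 4.28], [0.06, 2.93], [-2.69, 2.69]. Speed limits (rad/s): [2.22, 2.22, 2.79, 3.14, 3.14, 3.14].

## Interface

Orientations are given as [roll, pitch, yaw] about the fixed x, y, z axes, in that order (R = Rz(yaw) Ry(pitch) Rx(roll)).
In Python, from cell import env gives the robot as it stands.
- The arm moves only by the tool step_arm, never from a script. Its argument "rows" is a list of rows, each a list of 6 numbers: the shift along the tool's x, y, z in mm, then the turn, a rotation vector about the tool's x, y, z in rad. In form: [[x, y, z, wx, wy, wz], ...]. A call has 1 to 8 rows; each row shifts and turns the pose as measured when the row begins, along the tool's axes as they then stand; what a row does not reach is not made up. A row lasts 1/8 s, in which the tool goes at most 62.5 mm and 10.7 degrees, less where a joint would pass 70% of its speed; a pose out of reach is approached as far as the arm can. A call is refused whole if a number of a shift passes 62.5 or a number of a turn 0.188, either way. A call with a gripper value outside its range is refused whole. "grip" is the finger opening in mm, from 0 to 95.1, set as the call begins (left out, the last holds). The fingers move at their own pace and stop on an object; the grip force is fixed at half the most. Time passes only in rows, so rows that do not move let the fingers close. It gives the time, the measured TCP pose, the force and the opening at its end, in the units of the state.
- env.state(): the state, without advancing time (a new reading comes with each control period).
- env.read_camera(name): name is "scene" or "top" or "wrist"; returns the picture (400x640x3 uint8, red, green, blue); there is no depth.
- env.get_calibration(name): a dict with "fx", "fy", "cx", "cy" (pixels), "pose" (4x4, takes a point from camera to world coordinates); the wrist camera has in their place "hand_eye" (4x4, takes a point from camera to tool coordinates, whose origin is the TCP and whose axes are the tool frame's). Camera axes: x right, y down, z forward; pixel columns grow to the right and rows downward; lengths in mm; the calibration is good to about 2 mm. A picture is of the moment at which its call begins: read the wrist's pose just before it. get_calibration takes no time and is no camera call.
- env.job_done(): hands the job in, once; it reports no verdict.
The state is a dict: "t": time; "joints": joint angles; "qvel": joint speeds; "tau": joint torques, N m; "eef_pos": TCP position; "tcp_rot": TCP orientation; "ft_force": force on the tool from outside, world axes, zero at the start; "moment": the same for the moment, N m; "opening": opening from 0.0 (shut) to 1.0 (fully open).
Only numpy, scipy, OpenCV 4.12 (cv2) and the standard library are available. Lean on these libraries where they do the work, as an engineer would, in place of code of your own. Each camera call takes 0.05 s, during which the arm holds its last target.

## Working session

There is one attempt and no reset: what is moved stays moved. The work goes in short steps, Python scripts to look and compute and a tool call to move; the robot and the scene stay as the last step left them, time stands still between calls to the robot, and variables do not carry over. Pictures are saved under pics/ and viewed, and the job is handed in when it is done.

Besides the shell and the picture viewer there is one more tool, called after "Request:" as name(argument=value, ...), one argument or row to a line, values as JSON. step_arm: Moves the arm, as the interface text tells. Its arguments: {"type":"object","properties":{"rows":{"type":"array","items":{"type":"array","items":{"type":"number"}}},"grip":{"type":"number"}},"required":["rows"]}

```bash
ls; mkdir -p pics
python3 - <<'E'
from cell import env
import cv2
print(env.state())
for n in ["scene","top","wrist"]:
    im=env.read_camera(n); cv2.imwrite(f"pics/{n}0.png",im[:,:,::-1])
    print(n,env.get_calibration(n))
E
```

```text
pics
{'t': 0.0, 'joints': array([-1.33260155e+00,  4.91560232e-01,  1.55944736e+00, -5.44589529e-07,
        1.09169356e+00, -1.05596681e-01]), 'qvel': array([ 0.00160067,  0.00183965,  0.00267708, -0.00016104,  0.0009564 ,
        0.00133064]), 'tau': array([ 3.20560757e-03, -6.12623334e+01, -2.58185399e+01,  6.93449518e-02,
        4.80474648e-02, -3.46586990e-05]), 'eef_pos': array([ 210.6344665 , -588.21002617,  239.06203454]), 'tcp_rot': array([3.03643169, 1.56968783, 1.80942708]), 'ft_force': array([ 0.483948  , -0.14022046, -0.14064571]), 'moment': array([-0.04030538,  0.02072787, -0.04269553]), 'opening': 0.9999625224516803}
scene {'fx': 399.3399075977361, 'fy': 399.3399075977361, 'cx': 319.8920354029845, 'cy': 196.5303769598201, 'pose': array([[ 4.93453542e-01,  5.37010393e-01, -6.84195468e-01,
         1.30065449e+03],
       [ 8.69710006e-01, -3.14047482e-01,  3.80760665e-01,
        -4.82742287e+02],
       [-1.03974294e-02, -7.82939344e-01, -6.22011155e-01,
         7.93543389e+02],
       [ 0.00000000e+00,  0.00000000e+00,  0.00000000e+00,
         1.00000000e+00]])}
to
[... 214 characters left out ...]
1e-01, -8.81224146e-03,  2.01361463e-02,
        -7.04083294e+01],
       [-1.89165632e-02, -1.21558148e-01, -9.92404041e-01,
         1.19857447e+03],
       [ 0.00000000e+00,  0.00000000e+00,  0.00000000e+00,
         1.00000000e+00]])}
wrist {'fx': 356.2187274646637, 'fy': 356.2187274646637, 'cx': 315.7880406860046, 'cy': 201.57006777272088, 'hand_eye': array([[-3.89852264e-04, -2.47400478e-01,  9.68913232e-01,
        -1.44332899e+02],
       [ 5.42903189e-04, -9.68913215e-01, -2.47400255e-01,
         6.94097587e+01],
       [ 9.99999777e-01,  4.29576534e-04,  5.12047519e-04,
         8.80511605e-01],
       [ 0.00000000e+00,  0.00000000e+00,  0.00000000e+00,
         1.00000000e+00]])}
```

View pics/scene0.png

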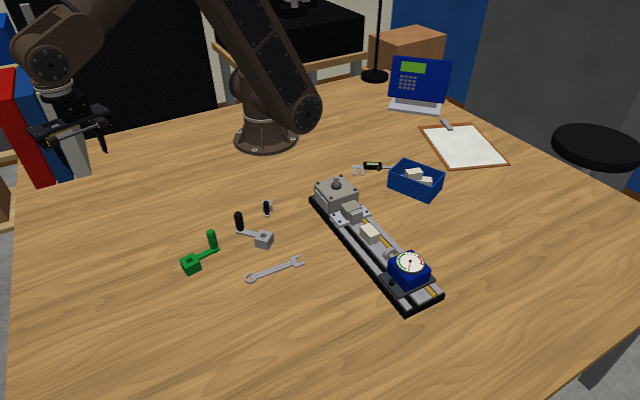

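View pics/top0.png

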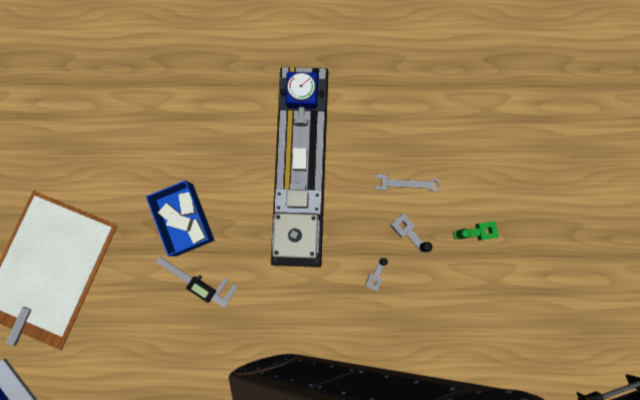

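View pics/wrist0.png

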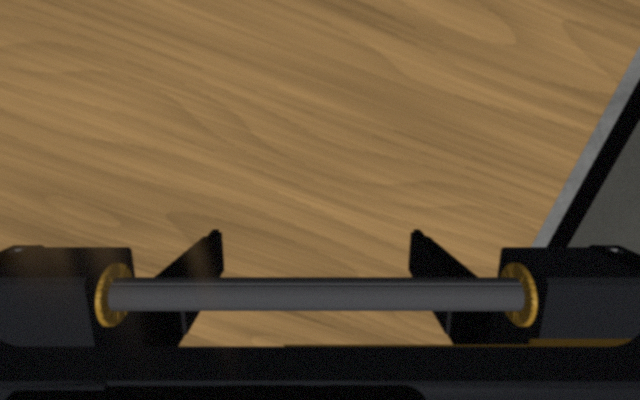

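Candidates (top image): the green crank at (480,231) is excluded. The small steel crank at (376,275) is the smaller one. The large steel crank, hub (403,226) and grip (426,246), is the one I want.

```bash
cat > h.py <<'E'
import numpy as np, cv2
from cell import env
from scipy.spatial.transform import Rotation as R
def cast(name,u,v,z,pose=None):
    c=env.get_calibration(name)
    T=c['pose'] if pose is None else pose
    d=T[:3,:3]@np.array([(u-c['cx'])/c['fx'],(v-c['cy'])/c['fy'],1]); o=T[:3,3]
    return o+d*(z-o[2])/d[2]
def tool(s):
    T=np.eye(4);T[:3,:3]=R.from_euler('xyz',s['tcp_rot']).as_matrix();T[:3,3]=s['eef_pos'];return T
def wpose(s): return tool(s)@env.get_calibration('wrist')['hand_eye']
def proj(name,p,pose=None):
    c=env.get_calibration(name);T=c['pose'] if pose is None else pose
    q=T[:3,:3].T@(np.asarray(p,float)-T[:3,3]); return np.array([c['fx']*q[0]/q[2]+c['cx'],c['fy']*q[1]/q[2]+c['cy']])
def crop(f,out,u0,v0,u1,v1,k):
    im=cv2.imread(f)[v0:v1,u0:u1]; cv2.imwrite(out,cv2.resize(im,None,fx=k,fy=k,interpolation=cv2.INTER_CUBIC))
E
python3 - <<'E'
from h import *
crop('pics/top0.png','pics/c1.png',360,190,510,300,5)
crop('pics/top0.png','pics/c2.png',260,180,340,280,6)
crop('pics/scene0.png','pics/c3.png',170,165,370,290,4)
print(tool(env.state()).round(3))
E
```

```text
[[-0.00000e+00  9.41000e-01  3.37000e-01  2.10643e+02]
 [ 1.00000e-03  3.37000e-01 -9.41000e-01 -5.88274e+02]
 [-1.00000e+00  0.00000e+00 -1.00000e-03  2.39195e+02]
 [ 0.00000e+00  0.00000e+00  0.00000e+00  1.00000e+00]]
```

View pics/c1.png

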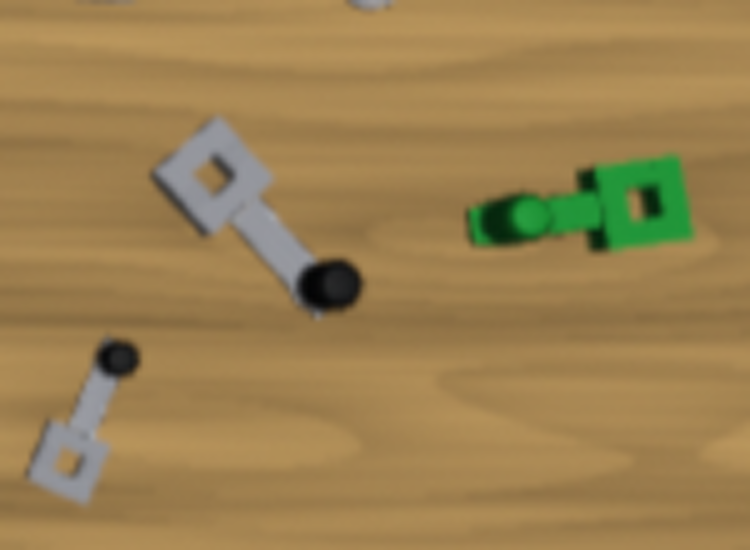

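View pics/c2.png

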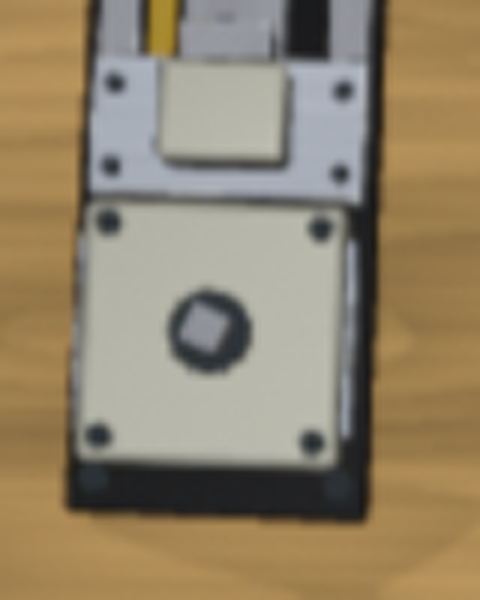

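View pics/c3.png

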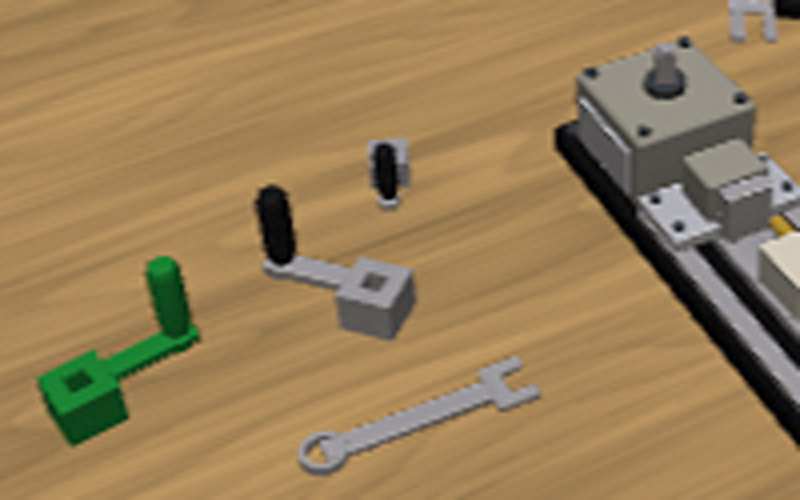

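Crops confirm: large steel crank hub-top centre is at (402.6,225.2), with a grip of black and a separate arm. The shaft tip is at about (294,234).

Run:
```python
from h import *
f=lambda cx,cy:(360+cx/5,190+cy/5)
hub=cast('top',*f(213,176),32); gt=cast('top',*f(343,284),94)
print('hub',hub,'griptop',gt, np.linalg.norm((gt-hub)[:2]), np.degrees(np.arctan2(*(gt-hub)[1::-1])))
g=lambda cx,cy:(260+cx/6,180+cy/6)
print('tip',cast('top',*g(204,329),121),'collar',cast('top',*g(210,331),93))
for p in [(109,222),(320,229),(97,436),(313,442)]: print(cast('top',*g(*p),85))
# scene check
print(cast('scene',170+665/4,165+50/4,121), cast('scene',170+375/4,165+282/4,32), cast('scene',170+272/4,165+190/4,94))
```

```text
hub [ 531.66769115 -233.33860015   32.        ] griptop [ 479.78530772 -281.75891168   94.        ] 70.96695201520518 -136.9768500829515
tip [501.85245395  15.34100201 121.        ] collar [502.55617598  15.31603392  93.        ]
[543.64638207  54.84814533  85.        ]
[541.76019764 -24.85686825  85.        ]
[463.29693795  57.54574497  85.        ]
[461.94931763 -23.33761349  85.        ]
[508.05992277  13.05299858 121.        ] [ 534.50893625 -233.7822792    32.        ] [ 480.01730286 -278.79290028   94.        ]
```

Request:
step_arm(
  rows=[
    [5, 49, -27, 0, 0, 0],
    [5, 49, -27, 0, 0, 0],
    [5, 49, -27, 0, 0, 0],
    [5, 49, -27, 0, 0, 0],
    [5, 49, -27, 0, 0, 0],
    [5, 49, -27, 0, 0, 0],
    [5, 49, -27, 0, 0, 0],
    [5, 49, -27, 0, 0, 0],
  ],
)

```text
t: 1.15
eef_pos: [513.6, -245.7, 196.9]
tcp_rot: [-2.982, 1.569, 2.068]
ft_force: [0.6, -1.3, -0.5]
opening: 0.999
```

Request:
step_arm(
  rows=[
    [0, 0, 0, -0.136, 0, 0],
    [0, 0, 0, -0.136, 0, 0],
    [0, 0, 0, -0.136, 0, 0],
    [0, 0, 0, 0, 0, 0],
  ],
)

```text
t: 1.65
eef_pos: [515.8, -241.2, 195.5]
tcp_rot: [3.139, 1.567, 2.33]
ft_force: [-0.1, 0.1, -0.4]
opening: 1.002
```

```bash
cat >> h.py <<'E'
def go(x,y,z,zyaw=None):
    """print tool-frame delta now to TCP target; zyaw deg of tool z axis"""
    s=env.state();T=tool(s);d=T[:3,:3].T@(np.array([x,y,z])-T[:3,3])
    print('t',round(s['t'],2),'pos',T[:3,3].round(1),'zyaw',zy(T),'F',s['ft_force'].round(1),'open',round(s['opening']*95.1,1))
    if zyaw is not None:
        # desired R
        a=np.radians(zyaw);Z=np.array([np.cos(a),np.sin(a),0]);X=np.array([0,0,-1.]);Y=np.cross(Z,X)
        rv=R.from_matrix(T[:3,:3].T@np.c_[X,Y,Z]).as_rotvec()
    else: rv=0
    print('delta tool',d.round(1),'rot',np.round(rv,4))
def zy(T): return round(float(np.degrees(np.arctan2(T[1,2],T[0,2]))),2)
def snap(name,out):
    s=env.state();im=env.read_camera(name);cv2.imwrite(out,im[:,:,::-1]);return s,im
E
python3 - <<'E'
from h import *
go(510,-254,200,-47)
s,im=snap('wrist','pics/w1.png'); print(repr(wpose(s)))
E
```

```text
t 1.65 pos [ 515.8 -241.2  195.5] zyaw -46.34 F [-0.1  0.1 -0.4] open 95.3
delta tool [ -4.6 -13.1   5.2] rot [ 0.0116 -0.0036  0.    ]
array([[ 6.90810934e-01, -7.00006488e-01, -1.81028092e-01,
         5.66696297e+02],
       [-7.23029235e-01, -6.69840215e-01, -1.68946177e-01,
        -1.94443135e+02],
       [-2.99647593e-03,  2.47598470e-01, -9.68858101e-01,
         3.39798788e+02],
       [ 0.00000000e+00,  0.00000000e+00,  0.00000000e+00,
         1.00000000e+00]])
```

View pics/w1.png

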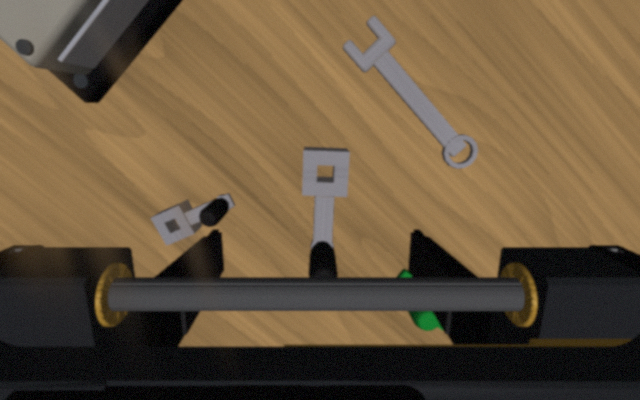

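Run:
```python
from h import *
crop('pics/w1.png','pics/c4.png',280,130,380,250,6)
```

```text
(no output)
```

View pics/c4.png

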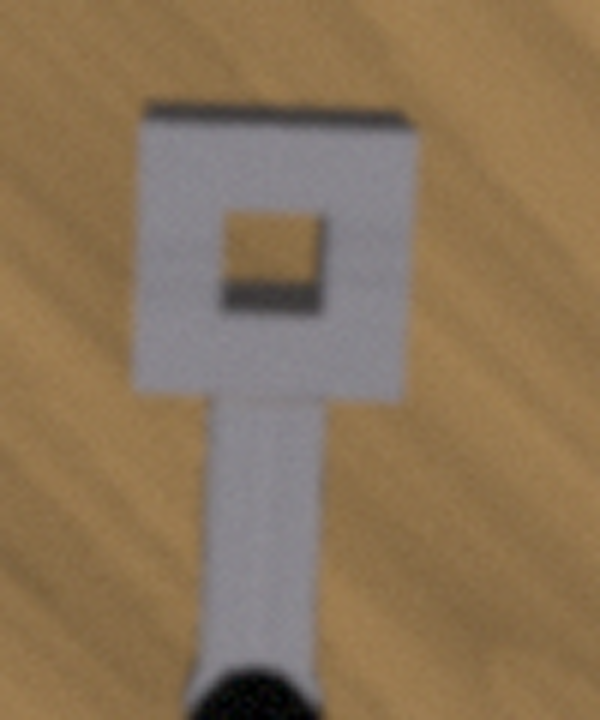

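The close crop shows the square bore and hub top; its corners are at (139,122), (416,130), (407,403) and (132,392) in the crop.

Run:
```python
from h import *
W=wpose(env.state())
c=[cast('wrist',280+a/6,130+b/6,32,W) for a,b in [(139,122),(416,130),(407,403),(132,392)]]
c=np.array(c);print(c.round(1),c.mean(0))
d=c[2]+c[3]-c[0]-c[1];print('crank x yaw',np.degrees(np.arctan2(d[1],d[0])),np.linalg.norm(d)/2)
d=c[1]+c[2]-c[0]-c[3];print('crank y yaw',np.degrees(np.arctan2(d[1],d[0])),np.linalg.norm(d)/2)
b=np.mean([cast('wrist',280+a/6,130+b/6,32,W) for a,b in [(224,211),(325,212),(322,314),(220,314)]],0);print('bore',b)
print('small',cast('top',373.6,282.4,20),cast('top',383.6,261.6,60))
```

```text
[[ 534.6 -209.    32. ]
 [ 561.2 -238.5   32. ]
 [ 531.7 -266.    32. ]
 [ 504.9 -235.4   32. ]] [ 533.10931304 -237.22027238   32.        ]
crank x yaw -137.69140993807994 40.05144956854861
crank y yaw -48.39498757888356 40.25573422548075
bore [ 533.12467884 -237.0536651    32.        ]
small [ 397.27652499 -165.96913806   20.        ] [ 446.07900737 -185.54185304   60.        ]
```

Run:
```python
from h import *
go(485.7,11.9,284.5,-48)
```

```text
t 1.7 pos [ 515.8 -241.2  195.5] zyaw -46.45 F [-0.2  0.7 -0.6] open 94.8
delta tool [ -88.3  152.6 -204.5] rot [ 0.027  -0.0036  0.    ]
```

Request:
step_arm(
  rows=[
    [-30, 0, 0, 0.013, 0, 0],
    [-30, 10, -10, 0.014, -0.004, 0],
    [-28, 30, -40, 0, 0, 0],
    [0, 35, -46, 0, 0, 0],
    [0, 35, -46, 0, 0, 0],
    [0, 33, -44, 0, 0, 0],
    [0, 10, -18, 0, 0, 0],
    [0, 0, 0, 0, 0, 0],
  ],
)

```text
t: 2.7
eef_pos: [495.6, 18.9, 286.3]
tcp_rot: [1.442, 1.569, 0.573]
ft_force: [0.3, 0.3, -0.2]
opening: 1.0
```

Run:
```python
from h import *
go(485.7,11.9,284.5,-48)
s,im=snap('wrist','pics/w2.png')
u,v=proj('wrist',[503,16,121],wpose(s)).astype(int);print(u,v)
crop('pics/w2.png','pics/c5.png',u-50,v-50,u+50,v+50,6)
```

```text
t 2.7 pos [495.6  18.9 286.3] zyaw -49.78 F [ 0.3  0.3 -0.2] open 95.1
delta tool [  1.8 -12.1  -1.1] rot [-0.0311  0.0002 -0.0015]
322 186
```

View pics/c5.png

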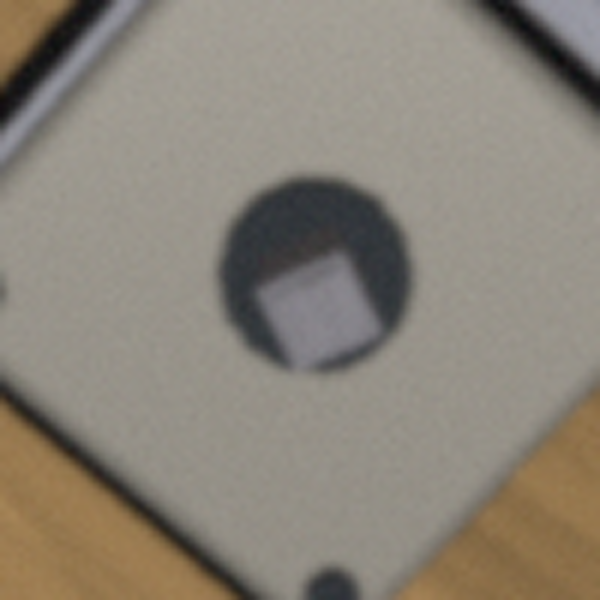

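View pics/w2.png

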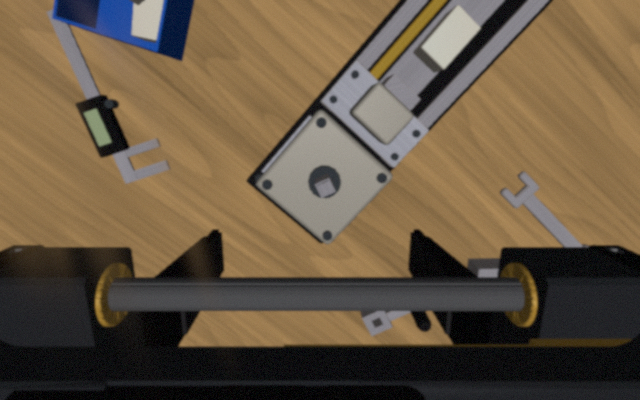

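Run:
```python
from h import *
W=wpose(env.state()); f=lambda a,b:(272+a/6,136+b/6)
c=np.array([cast('wrist',*f(a,b),118.5,W) for a,b in [(255,293),(335,250),(382,330),(303,370)]])
print(c.round(1),c.mean(0))
for i in range(4):
    d=c[(i+1)%4]-c[i];print(np.linalg.norm(d[:2]),np.degrees(np.arctan2(d[1],d[0]))%90)
g=cv2.cvtColor(cv2.imread('pics/w2.png'),cv2.COLOR_BGR2GRAY)
sub=cv2.resize(g[136:236,272:372],None,fx=6,fy=6,interpolation=cv2.INTER_CUBIC)
m=((sub<80)).astype(np.uint8); 
m2=(sub[150:400,200:430]>105).astype(np.uint8)
n,l,st,ce=cv2.connectedComponentsWithStats(m2)
i=l[310-150,319-200]; print(st[i],ce[i]+[200,150])
cn,_=cv2.findContours((l==i).astype(np.uint8),0,1); print(cv2.minAreaRect(max(cn,key=len)))
print('collar',cast('wrist',*f(316,275),93,W))
```

```text
[[499.6  21.5 118.5]
 [512.2  16.6 118.5]
 [507.6   3.3 118.5]
 [495.2   8.3 118.5]] [503.65985658  12.41875848 118.5       ]
13.524168176394392 68.92569888271757
14.08278085978645 70.65243069071079
13.300280664525586 67.7856642128987
13.827090467287489 71.62373175946384
[    0     0   230   250 36000] [315.322      283.36461111]
((114.50001525878906, 124.49998474121094), (248.99996948242188, 228.99996948242188), 90.0)
collar [504.16477766  12.55257649  93.        ]
```

Run:
```python
from h import *
go(532.7,-235.8,160,-48.1)
```

```text
t 2.75 pos [495.8  18.2 286.3] zyaw -49.81 F [0.  0.3 0.2] open 94.8
delta tool [ 126.2 -135.9  217.8] rot [-0.0298  0.0003 -0.0015]
```

Request:
step_arm(
  rows=[
    [0, -29, 47, 0, 0, 0],
    [0, -29, 47, 0, 0, 0],
    [25, -29, 47, 0, 0, 0],
    [35, -29, 47, -0.015, 0, 0],
    [35, -15, 23, -0.015, 0, 0],
    [28, -5, 7, 0, 0, 0],
    [0, 0, 0, 0, 0, 0],
  ],
  grip=75,
)

```text
t: 3.62
eef_pos: [531.9, -249.5, 162.2]
tcp_rot: [0.691, 1.567, -0.165]
ft_force: [-0.2, -0.0, -0.1]
opening: 0.789
```

Run:
```python
from h import *
go(532.7,-235.8,110,-48.1)
```

```text
t 3.62 pos [ 531.9 -249.5  162.2] zyaw -49.06 F [-0.2 -0.  -0.1] open 75.1
delta tool [ 52.2   9.4 -10. ] rot [-0.0167  0.003  -0.0025]
```

Request:
step_arm(
  rows=[
    [15, 5, -5, -0.0167, 0.003, -0.0025],
    [35, 4, -5, 0, 0, 0],
    [0, 0, 0, 0, 0, 0],
  ],
)

```text
t: 4.0
eef_pos: [532.7, -235.6, 113.1]
tcp_rot: [0.243, 1.568, -0.596]
ft_force: [0.1, -0.6, 0.9]
opening: 0.788
```

Run:
```python
from h import *
go(532.7,-235.8,30,-48.1)
s,im=snap('wrist','pics/w3.png')
```

```text
t 4.0 pos [ 532.7 -235.6  113.1] zyaw -48.07 F [ 0.1 -0.6  0.9] open 74.9
delta tool [83.1 -0.2 -0.2] rot [ 0.0005  0.0032 -0.0008]
```

View pics/w3.png

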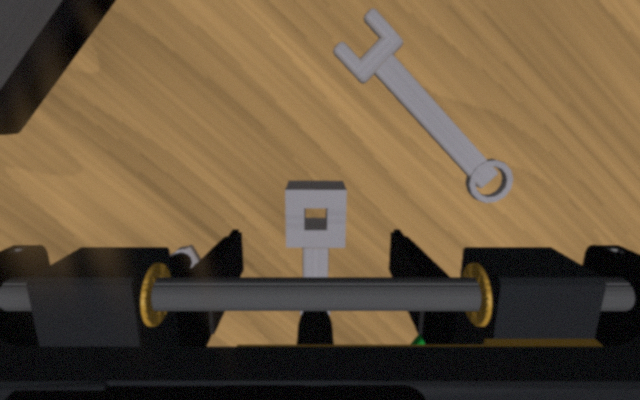

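The hub is centred between the pads, at column 316, and square to them. I'll go down and close.

Run:
```python
from h import *
s=env.state();W=wpose(s)
p=np.mean([cast('wrist',a,b,32,W) for a,b in [(286,189),(346,189),(346,247),(285,247)]],0)
T=tool(s);print(p,T[:3,:3].T@(p-T[:3,3]))
```

```text
[ 534.17386383 -237.61715365   32.        ] [82.63166965 -0.62514077  0.95106359]
```

Request:
step_arm(
  rows=[
    [30, 0, 0, 0, 0.003, 0],
    [30, 0, 0, 0, 0, 0],
    [18, 0, 0, 0, 0, 0],
    [4, 0, 0, 0, 0, 0],
  ],
)

```text
t: 4.55
eef_pos: [537.9, -237.6, 37.6]
tcp_rot: [0.355, 1.557, -0.482]
ft_force: [0.0, 0.3, -0.9]
opening: 0.783
```

Run:
```python
from h import *
go(532.7,-235.8,30,-48.1)
```

```text
t 4.55 pos [ 537.9 -237.6   37.6] zyaw -47.95 F [ 0.   0.3 -0.9] open 74.5
delta tool [ 7.5 -2.7 -4.9] rot [ 0.0027  0.0133 -0.005 ]
```

Request:
step_arm(
  rows=[
    [0, -2.7, -4.9, 0.003, 0.013, -0.005],
    [0, 0, 0, 0, 0, 0],
  ],
)

```text
t: 4.8
eef_pos: [533.0, -235.9, 39.1]
tcp_rot: [0.158, 1.569, -0.681]
ft_force: [0.6, -0.2, -0.2]
opening: 0.793
```

Run:
```python
from h import *
go(532.7,-235.8,30,-48.1)
```

```text
t 4.8 pos [ 533.  -235.9   39.1] zyaw -48.12 F [ 0.6 -0.2 -0.2] open 75.4
delta tool [ 9.1 -0.1 -0.3] rot [-0.0003  0.0013 -0.0002]
```

Request:
step_arm(
  rows=[
    [9, 0, 0, 0, 0, 0],
    [0, 0, 0, 0, 0, 0],
  ],
)

```text
t: 5.05
eef_pos: [533.3, -236.1, 30.6]
tcp_rot: [0.243, 1.568, -0.597]
ft_force: [-0.1, -0.1, 0.3]
opening: 0.789
```

Request:
step_arm(
  rows=[
    [0, 0, 0, 0, 0, 0],
    [0, 0, 0, 0, 0, 0],
    [0, 0, 0, 0, 0, 0],
    [0, 0, 0, 0, 0, 0],
    [0, 0, 0, 0, 0, 0],
    [0, 0, 0, 0, 0, 0],
  ],
  grip=0,
)

```text
t: 5.8
eef_pos: [533.3, -236.1, 30.7]
tcp_rot: [0.251, 1.568, -0.589]
ft_force: [0.1, 0.1, -1.0]
opening: 0.418
```

Run:
```python
from h import *
go(532.7,-235.8,30,-48.1)
s,im=snap('wrist','pics/w4.png')
```

```text
t 5.8 pos [ 533.3 -236.1   30.7] zyaw -48.12 F [ 0.1  0.1 -1. ] open 39.8
delta tool [ 0.7 -0.3 -0.6] rot [-0.0003  0.0026 -0.0007]
```

View pics/w4.png

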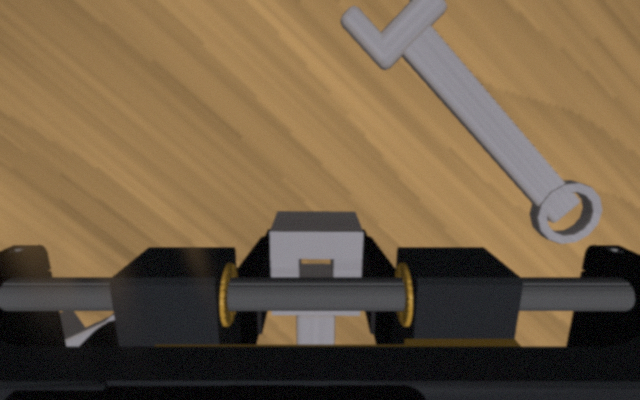

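```bash
python3 - <<'E'
from h import *
s=env.state();W=wpose(s);T=tool(s)
for u,v in [(270,231.5),(363,231.5),(301,260),(332,260),(316,315)]:
    p=cast('wrist',u,v,32,W);print(u,v,p.round(1),(T[:3,:3].T@(p-T[:3,3])).round(2))
E
python3 - <<'E'
from h import *
crop('pics/w4.png','pics/c6.png',250,200,390,330,5)
E
```

```text
270 231.5 [ 535.4 -209.3   32. ] [ -1.36  19.46 -18.47]
363 231.5 [ 561.7 -238.7   32. ] [-1.26 19.44 20.91]
301 260 [ 534.4 -227.7   32. ] [-1.34  6.46 -5.48]
332 260 [ 543.4 -237.7   32. ] [-1.3   6.45  7.93]
316 315 [ 518.9 -250.4   32. ] [ -1.34 -20.26   1.03]
```

View pics/c6.png

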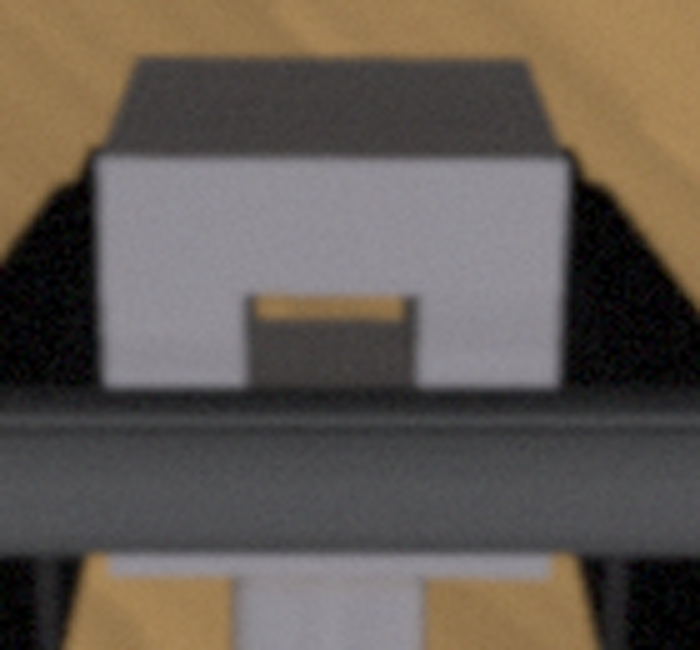

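Request:
step_arm(
  rows=[
    [-15, 0, 0, 0, 0, 0],
    [-40, 0, 0, 0, 0, 0],
    [-50, 0, 0, 0, 0, 0],
    [-45, 0, 0, 0, 0, 0],
    [0, 0, 0, 0, 0, 0],
  ],
)

```text
t: 6.48
eef_pos: [532.1, -235.4, 187.0]
tcp_rot: [0.17, 1.57, -0.67]
ft_force: [-0.0, -0.2, -4.7]
opening: 0.418
```

Run:
```python
from h import *
go(504.1,12.9,175,-20.3)
```

```text
t 6.47 pos [ 532.1 -235.4  187. ] zyaw -48.14 F [-0.  -0.2 -4.7] open 39.7
delta tool [  11.9  144.9 -203.7] rot [-0.4858  0.0005  0.    ]
```

Request:
step_arm(
  rows=[
    [0, 20, -28, 0, 0, 0],
    [0, 26, -37, 0, 0, 0],
    [0, 26, -37, 0, 0, 0],
    [0, 26, -37, 0, 0, 0],
    [0, 20, -28, 0, 0, 0],
    [0, 12, -18, 0, 0, 0],
    [0, 0, 0, 0, 0, 0],
  ],
)

```text
t: 7.35
eef_pos: [499.8, -3.5, 180.6]
tcp_rot: [-2.53, 1.56, 2.912]
ft_force: [-0.1, -1.3, -3.9]
opening: 0.421
```

Request:
step_arm(
  rows=[
    [0, 0, 0, -0.12, 0, 0],
    [0, 0, 0, -0.12, 0, 0],
    [0, 0, 0, -0.12, 0, 0],
    [0, 0, 0, -0.12, 0, 0],
    [0, 0, 0, 0, 0, 0],
  ],
)

```text
t: 7.98
eef_pos: [498.4, -6.4, 177.1]
tcp_rot: [-2.955, 1.553, 2.978]
ft_force: [-0.2, -0.3, -4.9]
opening: 0.42
```

Run:
```python
from h import *
go(504.1,12.9,165,-20.3)
```

```text
t 7.97 pos [498.4  -6.4 177.1] zyaw -20.03 F [-0.2 -0.3 -4.9] open 39.9
delta tool [12.  20.2 -1. ] rot [ 0.0048 -0.0172  0.0033]
```

Request:
step_arm(
  rows=[
    [0, 12, -1, 0.005, -0.017, 0.003],
    [0, 8.4, 0, 0, 0, 0],
    [0, 0, 0, 0, 0, 0],
  ],
)

```text
t: 8.35
eef_pos: [504.7, 14.0, 176.5]
tcp_rot: [-0.613, 1.571, -0.974]
ft_force: [-0.6, 0.6, -4.1]
opening: 0.416
```

Run:
```python
from h import *
go(504.1,12.9,165,-20.3)
s,im=snap('wrist','pics/w5.png')
crop('pics/w5.png','pics/c7.png',240,180,400,330,5)
snap('scene','pics/s5.png');crop('pics/s5.png','pics/c8.png',260,120,400,240,5)
snap('top','pics/t5.png');crop('pics/t5.png','pics/c9.png',230,180,350,300,5)
```

```text
t 8.35 pos [504.7  14.  176.5] zyaw -20.67 F [-0.6  0.6 -4.1] open 39.6
delta tool [11.5 -1.2 -0.2] rot [-0.0065  0.0002  0.0002]
```

View pics/c7.png

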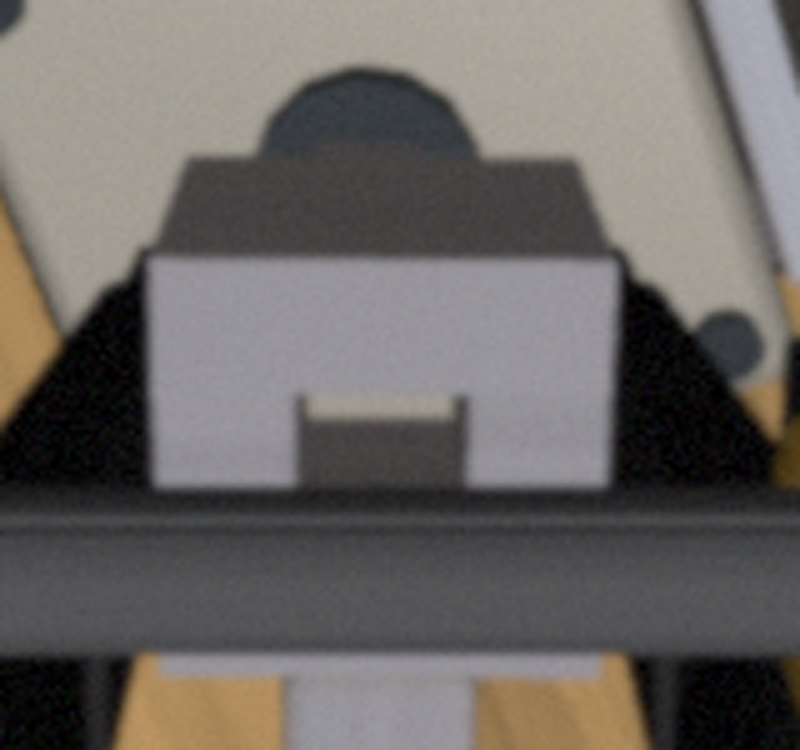

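View pics/c8.png

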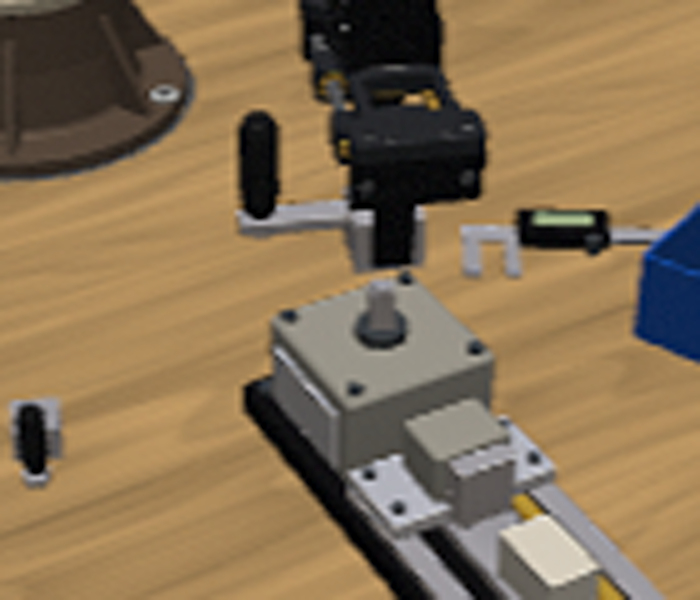

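View pics/c9.png

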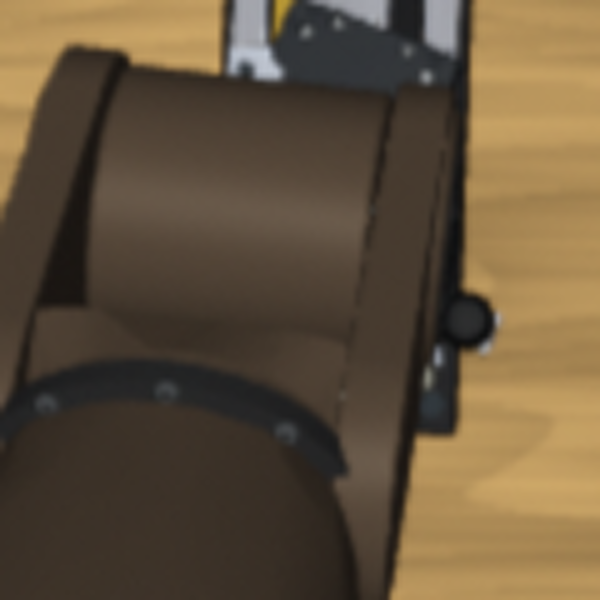

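Run:
```python
from h import *
im=cv2.imread('pics/w5.png'); hsv=im.astype(int)
g=im.max(2)
# collar dark arc: fit edge subpixel per column / radial
pts=[]
cx0,cy0=314,216
for a in np.radians(np.arange(200,341,4)):
    r=np.arange(10,32,0.25); xs=cx0+r*np.cos(a); ys=cy0+r*np.sin(a)
    v=cv2.remap(g.astype(np.float32),xs.astype(np.float32)[None],ys.astype(np.float32)[None],cv2.INTER_LINEAR)[0]
    if ys.max()>209 and False: continue
    k=np.argmax(np.gradient(v)); 
    if ys[k]<208: pts.append((xs[k],ys[k]))
pts=np.array(pts);print(len(pts),pts[:3].round(1),pts[-3:].round(1))
s=env.state();W=wpose(s);T=tool(s)
P=np.array([cast('wrist',u,v,93,W)[:2] for u,v in pts])
A=np.c_[2*P,np.ones(len(P))];x=np.linalg.lstsq(A,(P**2).sum(1),rcond=None)[0]
print('free fit',x[:2],np.sqrt(x[2]+x[:2]@x[:2]))
from scipy.optimize import least_squares
r=least_squares(lambda c:np.hypot(*(P-c).T)-16,x[:2]);print('r16',r.x,np.abs(r.fun).max())
d=np.array([*r.x,93])-T[:3,3];print('tool',T[:3,:3].T@d)
```

```text
35 [[291.7 207.9]
 [292.1 206.2]
 [292.4 204.5]] [[332.4 204.5]
 [333.2 205.8]
 [334.3 207. ]]
free fit [503.71797525  14.53559294] 15.246613975282227
r16 [503.40320364  13.67602572] 0.6113000814042522
tool [83.50551322 -0.09455458 -1.17279467]
```

Request:
step_arm(
  rows=[
    [5, 0.3, -1.3, -0.006, 0, 0],
    [5, 0, 0, 0, 0, 0],
    [0, 0, 0, 0, 0, 0],
  ],
)

```text
t: 8.88
eef_pos: [503.2, 13.9, 165.7]
tcp_rot: [-2.0, 1.57, -2.355]
ft_force: [-0.6, -0.1, -3.9]
opening: 0.421
```

Run:
```python
from h import *
go(503.7,14.6,155,-20.3)
s,im=snap('wrist','pics/w6.png')
crop('pics/w6.png','pics/c10.png',240,180,400,330,5)
snap('scene','pics/s6.png');crop('pics/s6.png','pics/c11.png',300,140,370,200,10)
```

```text
t 8.88 pos [503.2  13.9 165.7] zyaw -20.34 F [-0.6 -0.1 -3.9] open 40.0
delta tool [10.7  0.9  0.2] rot [-0.0008 -0.0002  0.0004]
```

View pics/c10.png

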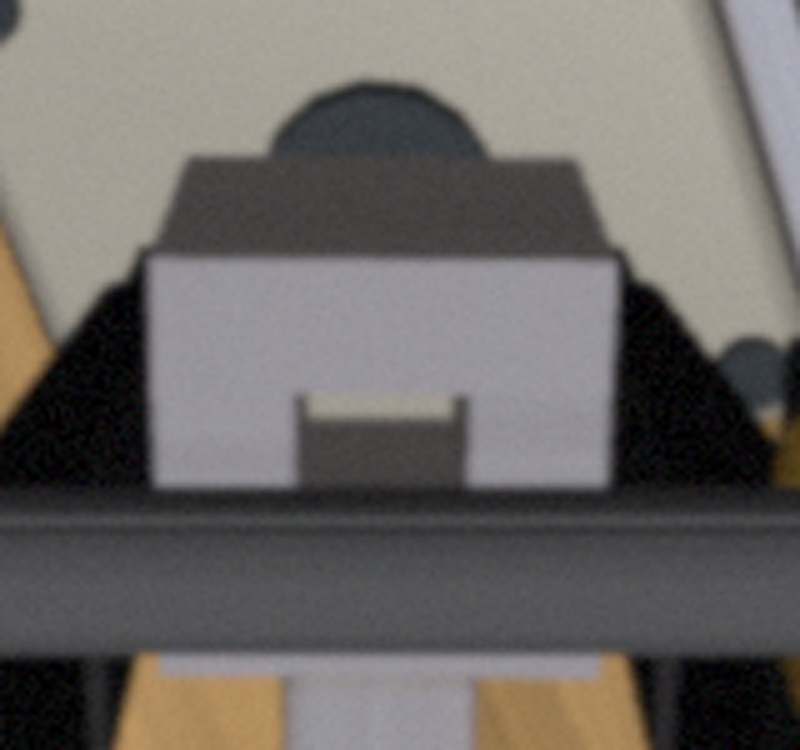

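View pics/c11.png

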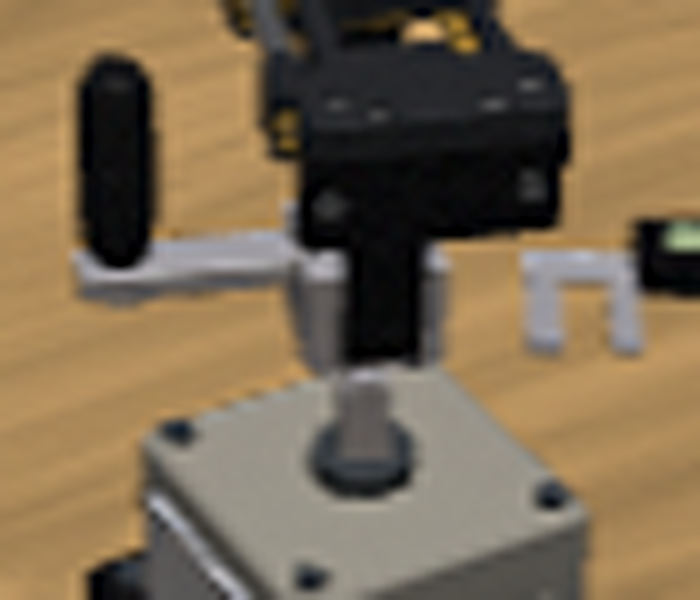

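Request:
step_arm(
  rows=[
    [6, 0.6, 0, 0, 0, 0],
    [5, 0, 0, 0, 0, 0],
    [0, 0, 0, 0, 0, 0],
  ],
)

```text
t: 9.35
eef_pos: [503.6, 14.4, 154.3]
tcp_rot: [-0.501, 1.57, -0.856]
ft_force: [0.2, 0.6, -4.3]
opening: 0.419
```

Run:
```python
from h import *
go(503.5,14.3,148,-20.3)
```

```text
t 9.35 pos [503.6  14.4 154.3] zyaw -20.35 F [ 0.2  0.6 -4.3] open 39.9
delta tool [ 6.3 -0.2 -0.1] rot [-0.0008  0.0005  0.0002]
```

Request:
step_arm(
  rows=[
    [2, 0, 0, 0, 0, 0],
    [0, 0, 0, 0, 0, 0],
  ],
)

```text
t: 9.6
eef_pos: [503.7, 14.4, 152.1]
tcp_rot: [-0.517, 1.57, -0.872]
ft_force: [0.4, 0.0, -4.8]
opening: 0.418
```

Request:
step_arm(
  rows=[
    [2, 0, 0, 0, 0, 0],
    [0, 0, 0, 0, 0, 0],
  ],
)

```text
t: 9.85
eef_pos: [503.8, 14.4, 150.2]
tcp_rot: [-0.164, 1.57, -0.519]
ft_force: [-0.6, -0.2, -4.5]
opening: 0.422
```

Request:
step_arm(
  rows=[
    [2, 0, 0, 0, 0, 0],
    [0, 0, 0, 0, 0, 0],
  ],
)

```text
t: 10.1
eef_pos: [503.8, 14.4, 148.1]
tcp_rot: [-0.133, 1.57, -0.488]
ft_force: [-0.2, -0.2, -4.6]
opening: 0.418
```

Request:
step_arm(
  rows=[
    [2, 0, 0, 0, 0, 0],
    [0, 0, 0, 0, 0, 0],
  ],
)

```text
t: 10.35
eef_pos: [503.8, 14.4, 145.9]
tcp_rot: [-0.153, 1.57, -0.508]
ft_force: [-0.1, -0.2, -3.7]
opening: 0.418
```

Request:
step_arm(
  rows=[
    [2, 0, 0, 0, 0, 0],
    [0, 0, 0, 0, 0, 0],
  ],
)

```text
t: 10.6
eef_pos: [503.4, 14.6, 144.0]
tcp_rot: [-1.425, 1.571, -1.78]
ft_force: [-1.5, 0.7, -5.2]
opening: 0.418
```

Request:
step_arm(
  rows=[
    [2, 0, 0, 0, 0, 0],
    [0, 0, 0, 0, 0, 0],
  ],
)

```text
t: 10.85
eef_pos: [503.3, 14.5, 141.7]
tcp_rot: [-2.203, 1.57, -2.558]
ft_force: [-1.3, 0.1, -4.9]
opening: 0.422
```

Request:
step_arm(
  rows=[
    [3, 0, 0, 0, 0, 0],
    [0, 0, 0, 0, 0, 0],
  ],
)

```text
t: 11.1
eef_pos: [503.2, 14.6, 138.4]
tcp_rot: [-2.402, 1.57, -2.757]
ft_force: [-0.7, -0.0, -6.0]
opening: 0.419
```

Request:
step_arm(
  rows=[
    [3, 0, 0, 0, 0, 0],
    [0, 0, 0, 0, 0, 0],
  ],
)

```text
t: 11.35
eef_pos: [503.2, 14.6, 135.1]
tcp_rot: [-2.545, 1.57, -2.901]
ft_force: [-0.3, -0.7, -4.6]
opening: 0.421
```

Request:
step_arm(
  rows=[
    [3, 0, 0, 0, 0, 0],
    [0, 0, 0, 0, 0, 0],
  ],
)

```text
t: 11.6
eef_pos: [503.2, 14.6, 131.9]
tcp_rot: [-2.513, 1.57, -2.868]
ft_force: [-1.0, 0.5, -5.4]
opening: 0.42
```

Request:
step_arm(
  rows=[
    [3, 0, 0, 0, 0, 0],
    [0, 0, 0, 0, 0, 0],
  ],
)

```text
t: 11.85
eef_pos: [503.2, 14.6, 128.7]
tcp_rot: [-2.562, 1.57, -2.917]
ft_force: [-0.9, 0.4, -4.3]
opening: 0.421
```

Underside is at about 98 mm; home is 93, which puts the TCP near 123.7.

Request:
step_arm(
  rows=[
    [3, 0, 0, 0, 0, 0],
    [0, 0, 0, 0, 0, 0],
  ],
)

```text
t: 12.1
eef_pos: [503.2, 14.5, 125.5]
tcp_rot: [-2.532, 1.57, -2.887]
ft_force: [-0.4, 0.7, -5.6]
opening: 0.417
```

Request:
step_arm(
  rows=[
    [2, 0, 0, 0, 0, 0],
    [0, 0, 0, 0, 0, 0],
  ],
)

```text
t: 12.35
eef_pos: [503.2, 14.6, 123.6]
tcp_rot: [-2.433, 1.57, -2.788]
ft_force: [-2.2, 0.3, -1.6]
opening: 0.418
```

Request:
step_arm(
  rows=[
    [0, 0, 0, 0, 0, 0],
    [0, 0, 0, 0, 0, 0],
    [0, 0, 0, 0, 0, 0],
  ],
  grip=70,
)

```text
t: 12.72
eef_pos: [504.4, 14.3, 124.3]
tcp_rot: [0.125, 1.568, -0.23]
ft_force: [-0.2, 0.6, 0.8]
opening: 0.679
```

Request:
step_arm(
  rows=[
    [-20, 0, 0, 0, 0, 0],
    [-50, 0, 0, 0, 0, 0],
    [-40, 10, 0, 0, 0, 0],
    [0, 0, 0, 0, 0, 0],
  ],
)

```text
t: 13.22
eef_pos: [508.1, 23.8, 237.4]
tcp_rot: [0.147, 1.568, -0.208]
ft_force: [-0.5, 1.1, 0.5]
opening: 0.732
```

Run:
```python
from h import *
go(503.2,14.6,235)
s,im=snap('wrist','pics/w7.png')
snap('scene','pics/s7.png');crop('pics/s7.png','pics/c12.png',290,140,450,260,5)
```

```text
t 13.22 pos [508.1  23.8 237.4] zyaw -20.37 F [-0.5  1.1  0.5] open 69.7
delta tool [  2.4 -10.3  -1.4] rot 0
```

View pics/w7.png

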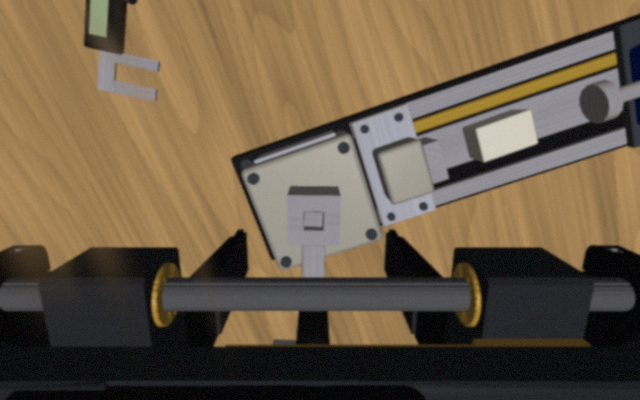

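View pics/c12.png

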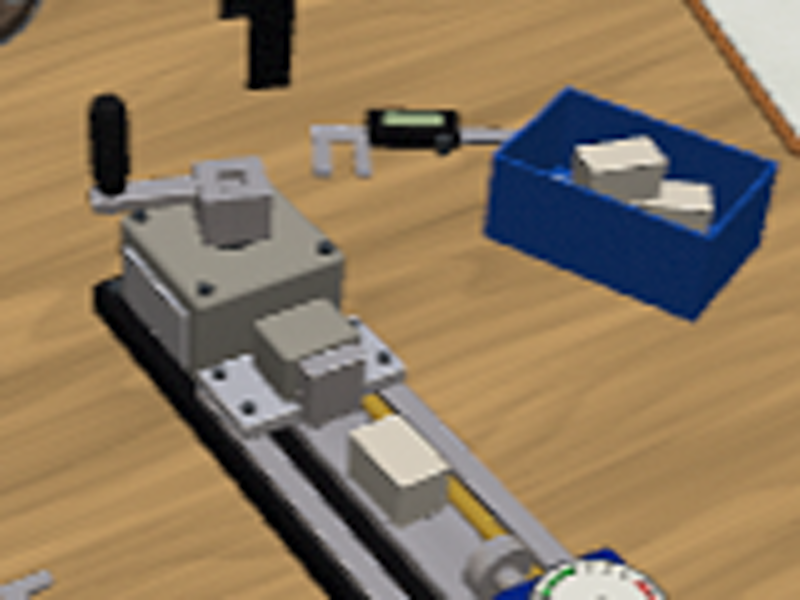

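Run:
```python
from h import *
go(478.9,-51.1,235,-20.3)
```

```text
t 13.32 pos [506.9  23.5 234.7] zyaw -20.38 F [-0.4  0.2 -0.4] open 70.0
delta tool [ -0.2 -79.7  -0.3] rot [-0.0014 -0.0015  0.0009]
```

Request:
step_arm(
  rows=[
    [0, -35, 0, 0, 0, 0],
    [0, -35, 0, 0, 0, 0],
    [0, -9, 0, 0, 0, 0],
    [0, 0, 0, 0, 0, 0],
  ],
)

```text
t: 13.82
eef_pos: [477.3, -52.1, 230.1]
tcp_rot: [-2.937, 1.562, 2.99]
ft_force: [-0.5, -0.9, 0.2]
opening: 0.738
```

Run:
```python
from h import *
go(478.9,-51.1,171,-20.3)
s,im=snap('wrist','pics/w8.png')
```

```text
t 13.82 pos [477.3 -52.1 230.1] zyaw -20.38 F [-0.5 -0.9  0.2] open 70.2
delta tool [59.1  1.6  1.7] rot [-0.0014 -0.0089  0.0018]
```

View pics/w8.png

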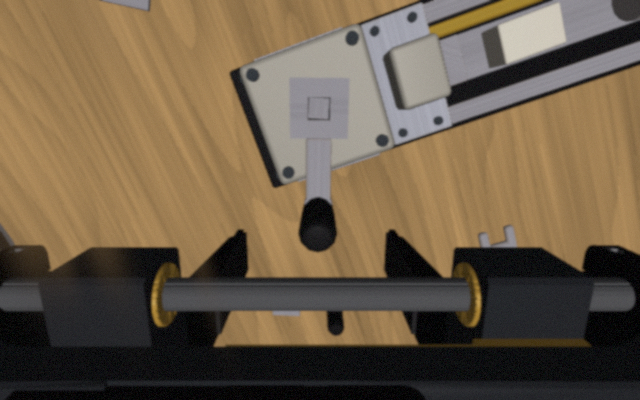

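The handle top is at (318,233), between the pads; the hub is square at (319,108) on the shaft.

Run:
```python
from h import *
s=env.state();W=wpose(s);T=tool(s)
for u,v,z in [(318,233,187),(319,107,125),(318.5,108,121)]:
    p=cast('wrist',u,v,z,W);print(p.round(1),(T[:3,:3].T@(p-T[:3,3])).round(2))
```

```text
[479.8 -49.8 187. ] [43.13  2.75  1.94]
[503.9  14.  125. ] [104.99  70.99   2.9 ]
[503.3  13.5 121. ] [109.    70.36   2.59]
```

Request:
step_arm(
  rows=[
    [20, 1, 1, 0, -0.009, 0.002],
    [20, 1, 1, 0, 0, 0],
    [15, 0, 0, 0, 0, 0],
    [0, 0, 0, 0, 0, 0],
  ],
)

```text
t: 14.38
eef_pos: [481.1, -47.2, 172.8]
tcp_rot: [1.662, 1.57, 1.31]
ft_force: [-0.1, -0.5, 0.6]
opening: 0.742
```

Run:
```python
from h import *
go(479,-51,171,-20.3)
```

```text
t 14.38 pos [481.1 -47.2 172.8] zyaw -20.18 F [-0.1 -0.5  0.6] open 70.5
delta tool [ 1.8 -4.3 -0.7] rot [ 0.0022 -0.0001 -0.0007]
```

Request:
step_arm(
  rows=[
    [1, -4, -0.7, 0, 0, 0],
    [0, 0, 0, 0, 0, 0],
  ],
)

```text
t: 14.62
eef_pos: [479.5, -50.3, 172.5]
tcp_rot: [0.788, 1.57, 0.437]
ft_force: [-0.7, 0.4, 0.2]
opening: 0.738
```

Request:
step_arm(
  rows=[
    [0, 0, 0, 0, 0, 0],
    [0, 0, 0, 0, 0, 0],
    [0, 0, 0, 0, 0, 0],
    [0, 0, 0, 0, 0, 0],
    [0, 0, 0, 0, 0, 0],
    [0, 0, 0, 0, 0, 0],
  ],
  grip=0,
)

```text
t: 15.38
eef_pos: [479.8, -50.4, 173.5]
tcp_rot: [0.387, 1.568, 0.035]
ft_force: [-1.0, 0.2, 0.3]
opening: 0.236
```

Run:
```python
from h import *
go(479,-51,171,-20.3)
im=cv2.imread('pics/s7.png');crop('pics/s7.png','pics/c13.png',380,235,450,295,8)
```

```text
t 15.38 pos [479.8 -50.4 173.5] zyaw -20.13 F [-1.   0.2  0.3] open 22.4
delta tool [ 2.5 -0.8 -0.5] rot [ 0.0029  0.0026 -0.0011]
```

View pics/c13.png

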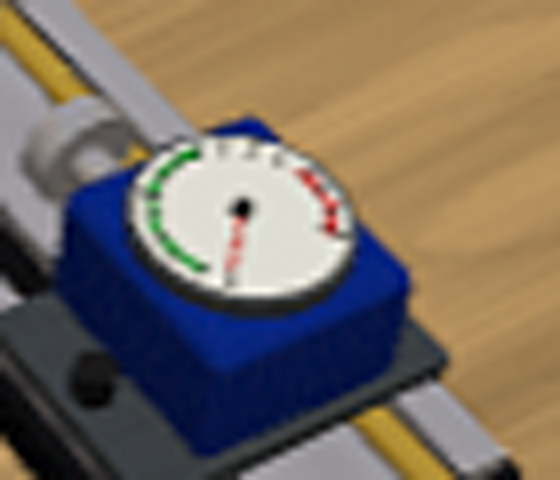

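```bash
cat >> h.py <<'E'
C=np.array([503.8,15.0]); RAD=70.
def circ(n,step,z=172.5,first=None):
    s=env.state();T=tool(s);p=T[:3,3]
    th=np.arctan2(p[1]-C[1],p[0]-C[0]); r=np.hypot(*(p[:2]-C))
    print('t',round(s['t'],2),'pos',p.round(1),'zyaw',zy(T),'th',np.degrees(th).round(1),'r',r.round(1),'F',s['ft_force'].round(1))
    a=s['ft_force'];tg=np.array([np.sin(th),-np.cos(th)]);rd=np.array([np.cos(th),np.sin(th)])
    print('Ftan(cw)',(a[:2]@tg).round(1),'Frad',(a[:2]@rd).round(1))
    rows=[];q=p.copy()
    for i in range(n):
        th-=np.radians(step); w=np.array([C[0]+RAD*np.cos(th),C[1]+RAD*np.sin(th),z if i==0 else q[2]])
        rows.append([round(float(v),1) for v in T[:3,:3].T@(w-q)]+[0,0,0]); q=w
    a0=np.radians(-20.2);Z=np.array([np.cos(a0),np.sin(a0),0]);X=np.array([0,0,-1.]);Y=np.cross(Z,X)
    print('rot',R.from_matrix(T[:3,:3].T@np.c_[X,Y,Z]).as_rotvec().round(4)); print(rows)
E
python3 - <<'E'
from h import *
circ(8,10)
E
```

```text
t 15.38 pos [479.8 -50.4 173.5] zyaw -20.13 th -110.2 r 69.7 F [-1.   0.2  0.3]
Ftan(cw) 1.0 Frad 0.2
rot [ 0.0012  0.0026 -0.0011]
[[1.0, 0.8, -12.2, 0, 0, 0], [-0.0, 3.2, -11.8, 0, 0, 0], [-0.0, 5.2, -11.1, 0, 0, 0], [-0.0, 7.0, -10.0, 0, 0, 0], [-0.0, 8.6, -8.6, 0, 0, 0], [-0.0, 10.0, -7.0, 0, 0, 0], [-0.0, 11.1, -5.2, 0, 0, 0], [0.0, 11.8, -3.2, 0, 0, 0]]
```

Request:
step_arm(
  rows=[
    [0.5, 0.8, -12.2, 0, 0, 0],
    [0, 3.2, -11.8, 0, 0, 0],
    [0, 5.2, -11.1, 0, 0, 0],
    [0, 7, -10, 0, 0, 0],
  ],
)

```text
t: 15.88
eef_pos: [442.0, -18.9, 173.5]
tcp_rot: [0.107, 1.563, -0.245]
ft_force: [6.4, -1.0, -1.6]
opening: 0.233
```

Run:
```python
from h import *
circ(8,10)
```

```text
t 15.88 pos [442.  -18.9 173.5] zyaw -20.16 th -151.3 r 70.5 F [ 6.4 -1.  -1.6]
Ftan(cw) -3.9 Frad -5.2
rot [ 0.0006  0.0076 -0.0008]
[[1.0, 9.2, -8.1, 0, 0, 0], [-0.0, 10.1, -6.8, 0, 0, 0], [-0.0, 11.2, -4.9, 0, 0, 0], [-0.0, 11.8, -2.9, 0, 0, 0], [0.0, 12.2, -0.8, 0, 0, 0], [0.0, 12.1, 1.3, 0, 0, 0], [0.0, 11.7, 3.4, 0, 0, 0], [0.1, 11.0, 5.4, 0, 0, 0]]
```

Request:
step_arm(
  rows=[
    [0, 9.2, -8.1, 0, 0, 0],
    [0, 10.1, -6.8, 0, 0, 0],
    [0, 11.2, -4.9, 0, 0, 0],
    [0, 11.8, -2.9, 0, 0, 0],
    [0, 12.2, -0.8, 0, 0, 0],
    [0, 12.1, 1.3, 0, 0, 0],
    [0, 11.7, 3.4, 0, 0, 0],
    [0, 11, 5.4, 0, 0, 0],
  ],
)

```text
t: 16.88
eef_pos: [462.0, 75.3, 173.3]
tcp_rot: [-0.153, 1.558, -0.501]
ft_force: [5.5, -14.2, -4.1]
opening: 0.236
```

Run:
```python
from h import *
circ(8,12)
```

```text
t 16.88 pos [462.   75.3 173.3] zyaw -19.94 th 124.7 r 73.4 F [  5.5 -14.2  -4.1]
Ftan(cw) -3.5 Frad -14.8
rot [0.0046 0.0123 0.0019]
[[0.9, 9.0, 12.4, 0, 0, 0], [0.1, 8.7, 11.7, 0, 0, 0], [0.2, 6.1, 13.3, 0, 0, 0], [0.2, 3.2, 14.3, 0, 0, 0], [0.2, 0.2, 14.6, 0, 0, 0], [0.2, -2.9, 14.3, 0, 0, 0], [0.2, -5.8, 13.4, 0, 0, 0], [0.2, -8.5, 11.9, 0, 0, 0]]
```

Request:
step_arm(
  rows=[
    [0.5, 8.0, 12.4, 0, 0.012, 0],
    [0, 7.7, 12, 0, 0, 0],
    [0, 5, 13.3, 0, 0, 0],
    [0, 2, 14.3, 0, 0, 0],
    [0, -1, 14.5, 0, 0, 0],
    [0, -4, 14.1, 0, 0, 0],
  ],
)

```text
t: 17.62
eef_pos: [539.7, 77.1, 174.0]
tcp_rot: [2.901, 1.551, 2.552]
ft_force: [1.5, 10.1, 7.9]
opening: 0.234
```

Run:
```python
from h import *
circ(8,12)
```

```text
t 17.62 pos [539.7  77.1 174. ] zyaw -19.97 th 60.0 r 71.7 F [ 1.5 10.1  7.9]
Ftan(cw) -3.8 Frad 9.5
rot [ 0.004  -0.0195 -0.0048]
[[1.2, -5.7, 13.8, 0, 0, 0], [-0.3, -6.9, 12.9, 0, 0, 0], [-0.3, -9.4, 11.2, 0, 0, 0], [-0.2, -11.5, 9.0, 0, 0, 0], [-0.2, -13.2, 6.4, 0, 0, 0], [-0.1, -14.2, 3.5, 0, 0, 0], [-0.1, -14.6, 0.5, 0, 0, 0], [-0.0, -14.4, -2.6, 0, 0, 0]]
```

```bash
sed -i 's/^C=.*/C=np.array([503.6,16.2]); RAD=70.5/' h.py
python3 - <<'E'
from h import *
circ(6,12)
E
```

```text
t 17.62 pos [539.7  77.1 174. ] zyaw -19.97 th 59.3 r 70.8 F [ 1.5 10.1  7.9]
Ftan(cw) -3.9 Frad 9.4
rot [ 0.004  -0.0195 -0.0048]
[[1.2, -4.5, 14.1, 0, 0, 0], [-0.3, -7.1, 12.9, 0, 0, 0], [-0.3, -9.6, 11.2, 0, 0, 0], [-0.2, -11.7, 8.9, 0, 0, 0], [-0.2, -13.3, 6.3, 0, 0, 0], [-0.1, -14.3, 3.4, 0, 0, 0]]
```

Request:
step_arm(
  rows=[
    [0, -4.0, 14.0, 0, -0.01, 0],
    [0, -7.6, 12.6, 0, 0, 0],
    [0, -10, 10.8, 0, 0, 0],
    [0, -12.1, 8.2, 0, 0, 0],
    [0, -13.5, 5.6, 0, 0, 0],
    [0, -14.4, 2.6, 0, 0, 0],
  ],
)

```text
t: 18.38
eef_pos: [573.2, 7.2, 174.3]
tcp_rot: [2.127, 1.555, 1.779]
ft_force: [6.5, 2.0, 2.9]
opening: 0.241
```

Run:
```python
from h import *
circ(6,12)
```

```text
t 18.38 pos [573.2   7.2 174.3] zyaw -19.95 th -7.4 r 70.2 F [6.5 2.  2.9]
Ftan(cw) -2.8 Frad 6.2
rot [ 0.0043 -0.0086 -0.0138]
[[1.5, -14.6, 2.0, 0, 0, 0], [-0.2, -14.7, -1.4, 0, 0, 0], [-0.2, -14.1, -4.4, 0, 0, 0], [-0.1, -12.8, -7.2, 0, 0, 0], [-0.1, -11.0, -9.8, 0, 0, 0], [-0.0, -8.8, -11.8, 0, 0, 0]]
```

Request:
step_arm(
  rows=[
    [0, -14.3, 2.6, 0, -0.008, -0.012],
    [0, -14.7, -1.4, 0, 0, 0],
    [0, -14, -4.6, 0, 0, 0],
    [0, -12.6, -7.5, 0, 0, 0],
    [0, -10.8, -10, 0, 0, 0],
    [0, -8.4, -12, 0, 0, 0],
  ],
)

```text
t: 19.12
eef_pos: [516.8, -52.1, 174.1]
tcp_rot: [1.055, 1.566, 0.705]
ft_force: [3.1, 0.0, 3.0]
opening: 0.237
```

Run:
```python
from h import *
circ(6,12)
snap('scene','pics/s9.png');crop('pics/s9.png','pics/c14.png',290,140,450,300,5)
```

```text
t 19.12 pos [516.8 -52.1 174.1] zyaw -20.02 th -79.1 r 69.6 F [3.1 0.  3. ]
Ftan(cw) -3.0 Frad 0.6
rot [ 0.0032  0.0022 -0.0039]
[[1.5, -7.0, -12.9, 0, 0, 0], [-0.0, -3.3, -14.4, 0, 0, 0], [-0.0, -0.2, -14.7, 0, 0, 0], [-0.0, 2.8, -14.5, 0, 0, 0], [-0.0, 5.8, -13.6, 0, 0, 0], [0.0, 8.5, -12.1, 0, 0, 0]]
```

View pics/c14.png

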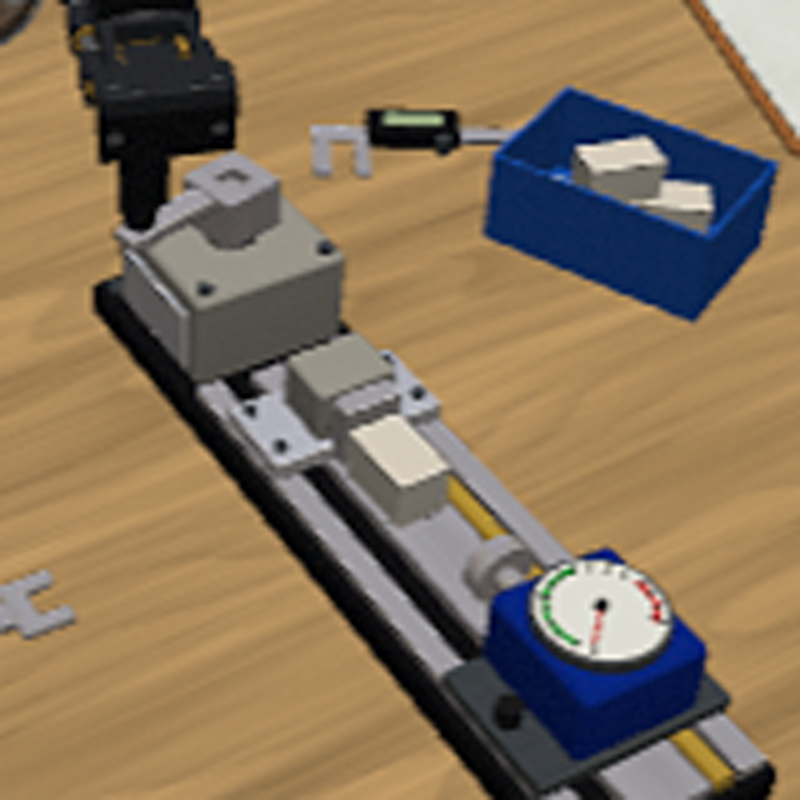

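Request:
step_arm(
  rows=[
    [0, -6.5, -12.9, 0, 0, 0],
    [0, -3.0, -14.4, 0, 0, 0],
    [0, 0.3, -14.7, 0, 0, 0],
    [0, 3.3, -14.5, 0, 0, 0],
    [0, 6.3, -13.4, 0, 0, 0],
    [0, 9, -11.8, 0, 0, 0],
  ],
)

```text
t: 19.92
eef_pos: [439.1, -13.2, 173.9]
tcp_rot: [0.736, 1.561, 0.385]
ft_force: [13.3, 3.3, -6.6]
opening: 0.238
```

Run:
```python
from h import *
circ(6,12)
```

```text
t 19.93 pos [439.1 -13.2 173.9] zyaw -20.12 th -155.5 r 70.8 F [13.3  3.3 -6.6]
Ftan(cw) -2.5 Frad -13.5
rot [ 0.0014  0.007  -0.0063]
[[1.4, 11.7, -9.0, 0, 0, 0], [0.0, 13.2, -6.6, 0, 0, 0], [0.1, 14.3, -3.7, 0, 0, 0], [0.1, 14.7, -0.7, 0, 0, 0], [0.1, 14.5, 2.4, 0, 0, 0], [0.1, 13.7, 5.4, 0, 0, 0]]
```

```bash
sed -i 's/^C=.*/C=np.array([504.5,16.2]); RAD=70.0/' h.py
python3 - <<'E'
from h import *
circ(6,12)
E
```

```text
t 19.93 pos [439.1 -13.2 173.9] zyaw -20.12 th -155.8 r 71.7 F [13.3  3.3 -6.6]
Ftan(cw) -2.4 Frad -13.5
rot [ 0.0014  0.007  -0.0063]
[[1.4, 12.6, -7.9, 0, 0, 0], [0.0, 13.1, -6.5, 0, 0, 0], [0.1, 14.2, -3.6, 0, 0, 0], [0.1, 14.6, -0.6, 0, 0, 0], [0.1, 14.4, 2.5, 0, 0, 0], [0.1, 13.6, 5.4, 0, 0, 0]]
```

Request:
step_arm(
  rows=[
    [0, 12.8, -7.4, 0, 0.005, 0],
    [0, 13.4, -5.6, 0, 0, 0],
    [0, 14.3, -2.7, 0, 0, 0],
    [0, 14.6, 0.4, 0, 0, 0],
    [0, 14.2, 3.4, 0, 0, 0],
    [0, 13.2, 6.4, 0, 0, 0],
  ],
)

```text
t: 20.68
eef_pos: [457.9, 70.3, 173.8]
tcp_rot: [3.068, 1.565, 2.72]
ft_force: [-0.4, -5.9, 4.8]
opening: 0.236
```

Run:
```python
from h import *
circ(6,12)
```

```text
t 20.68 pos [457.9  70.3 173.8] zyaw -19.94 th 130.8 r 71.4 F [-0.4 -5.9  4.8]
Ftan(cw) -4.1 Frad -4.2
rot [ 0.0046 -0.0057 -0.0004]
[[1.3, 11.3, 9.7, 0, 0, 0], [-0.1, 9.9, 10.8, 0, 0, 0], [-0.1, 7.5, 12.6, 0, 0, 0], [-0.1, 4.7, 13.9, 0, 0, 0], [-0.1, 1.7, 14.5, 0, 0, 0], [-0.1, -1.4, 14.6, 0, 0, 0]]
```

Turned about 479° so far; drag is still about 4 N.

Request:
step_arm(
  rows=[
    [0, 11.0, 10.0, 0, 0, 0],
    [0, 9.3, 11.3, 0, 0, 0],
    [0, 6.8, 13, 0, 0, 0],
    [0, 4, 14.1, 0, 0, 0],
    [0, 1, 14.6, 0, 0, 0],
    [0, -2.1, 14.5, 0, 0, 0],
  ],
)

```text
t: 21.42
eef_pos: [538.9, 79.2, 172.6]
tcp_rot: [-3.031, 1.548, 2.907]
ft_force: [-5.5, 2.3, 11.0]
opening: 0.241
```

Run:
```python
from h import *
circ(6,12)
snap('scene','pics/s10.png');crop('pics/s10.png','pics/c15.png',290,140,450,300,5)
```

```text
t 21.43 pos [538.9  79.2 172.6] zyaw -19.77 th 61.4 r 71.8 F [-5.5  2.3 11. ]
Ftan(cw) -5.9 Frad -0.6
rot [ 0.0075 -0.023   0.0026]
[[-0.2, -5.5, 13.9, 0, 0, 0], [-0.3, -6.6, 13.1, 0, 0, 0], [-0.2, -9.2, 11.4, 0, 0, 0], [-0.2, -11.3, 9.2, 0, 0, 0], [-0.1, -13.0, 6.7, 0, 0, 0], [-0.1, -14.1, 3.8, 0, 0, 0]]
```

View pics/c15.png

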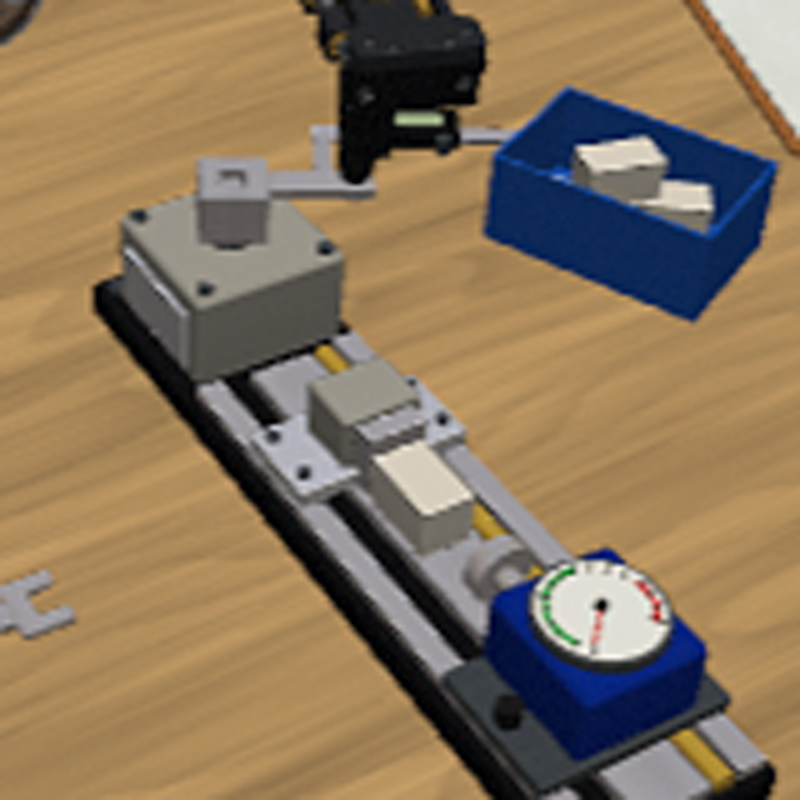

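Request:
step_arm(
  rows=[
    [0, -4.8, 14, 0, -0.012, 0],
    [0, -7.2, 12.8, 0, 0, 0],
    [0, -9.8, 10.9, 0, 0, 0],
    [0, -11.8, 8.6, 0, 0, 0],
    [0, -13.3, 6, 0, 0, 0],
    [0, -14.3, 3, 0, 0, 0],
  ],
)

```text
t: 22.22
eef_pos: [574.2, 9.8, 173.4]
tcp_rot: [2.789, 1.554, 2.444]
ft_force: [4.5, 3.5, 5.7]
opening: 0.238
```

Run:
```python
from h import *
circ(6,12)
```

```text
t 22.23 pos [574.2   9.8 173.4] zyaw -19.79 th -5.3 r 70.0 F [4.5 3.5 5.7]
Ftan(cw) -3.9 Frad 4.1
rot [ 0.0072 -0.0157 -0.0057]
[[0.8, -14.5, 2.2, 0, 0, 0], [-0.1, -14.6, -0.9, 0, 0, 0], [-0.0, -14.1, -3.9, 0, 0, 0], [0.0, -13.0, -6.8, 0, 0, 0], [0.1, -11.3, -9.3, 0, 0, 0], [0.1, -9.1, -11.4, 0, 0, 0]]
```

Request:
step_arm(
  rows=[
    [0, -14.4, 2.6, 0.005, -0.012, 0],
    [0, -14.6, -1, 0, 0, 0],
    [0, -14, -4.2, 0, 0, 0],
    [0, -12.8, -7.2, 0, 0, 0],
    [0, -11, -9.7, 0, 0, 0],
  ],
)

```text
t: 22.85
eef_pos: [538.9, -43.5, 174.4]
tcp_rot: [1.215, 1.557, 0.863]
ft_force: [6.4, -4.0, 2.5]
opening: 0.241
```

Run:
```python
from h import *
circ(6,10)
snap('scene','pics/s11.png');crop('pics/s11.png','pics/c16.png',290,140,450,300,5)
```

```text
t 22.85 pos [538.9 -43.5 174.4] zyaw -20.18 th -60.0 r 68.9 F [ 6.4 -4.   2.5]
Ftan(cw) -3.5 Frad 6.7
rot [ 0.0003  0.0049 -0.0133]
[[1.8, -9.4, -7.8, 0, 0, 0], [-0.1, -7.0, -10.0, 0, 0, 0], [-0.1, -5.2, -11.0, 0, 0, 0], [-0.1, -3.2, -11.8, 0, 0, 0], [-0.1, -1.1, -12.2, 0, 0, 0], [-0.0, 1.0, -12.2, 0, 0, 0]]
```

View pics/c16.png

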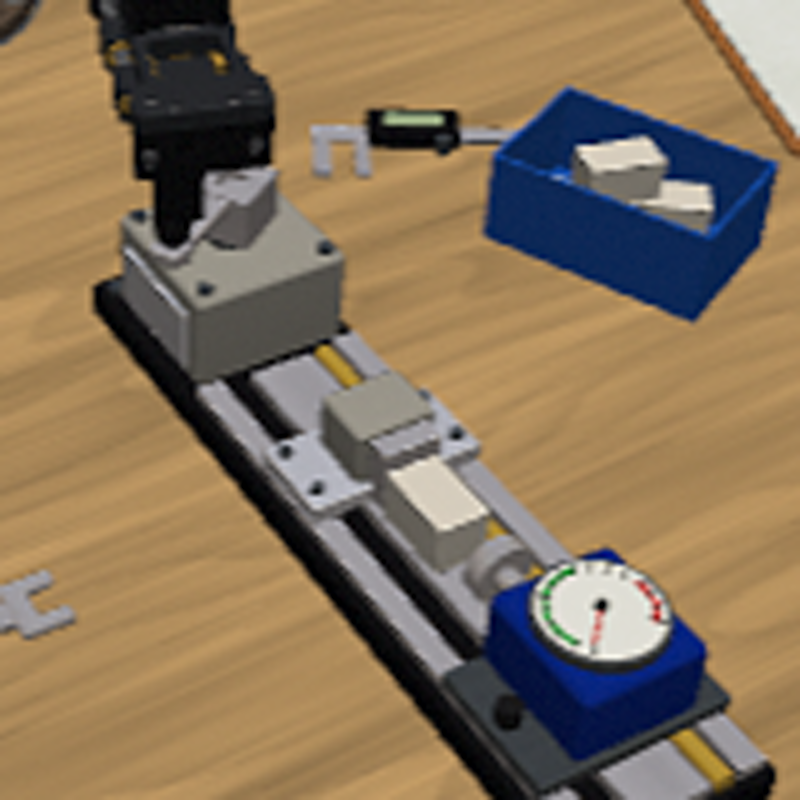

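Run:
```python
from h import *
print(cast('scene',382.4,245,62),cast('scene',387.5,248,71),cast('scene',290+470/5,140+575/5,53), cast('scene',290+488/5,140+603/5,35))
crop('pics/s11.png','pics/c17.png',355,215,425,285,8)
```

```text
[749.17099012   4.61323145  62.        ] [770.78217986   3.34441124  71.        ] [772.71353462  -6.91245078  53.        ] [779.99699625   0.9298888   35.        ]
```

View pics/c17.png

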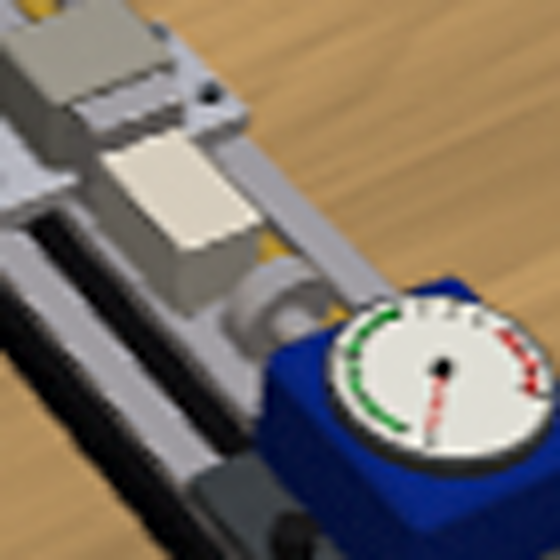

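Request:
step_arm(
  rows=[
    [0, -9.4, -7.8, 0, 0, -0.01],
    [0, -7, -10, 0, 0, 0],
    [0, -4.8, -11.2, 0, 0, 0],
    [0, -2.8, -11.9, 0, 0, 0],
    [0, -0.6, -12.2, 0, 0, 0],
    [0, 1.6, -12.2, 0, 0, 0],
  ],
)

```text
t: 23.65
eef_pos: [469.4, -44.1, 174.5]
tcp_rot: [0.14, 1.559, -0.212]
ft_force: [1.0, -5.8, 2.6]
opening: 0.236
```

Run:
```python
from h import *
circ(6,10)
```

```text
t 23.65 pos [469.4 -44.1 174.5] zyaw -20.15 th -120.2 r 69.8 F [ 1.  -5.8  2.6]
Ftan(cw) -3.8 Frad 4.5
rot [ 0.0008  0.012  -0.0017]
[[1.8, 2.9, -11.8, 0, 0, 0], [-0.1, 5.2, -11.1, 0, 0, 0], [-0.1, 7.0, -10.0, 0, 0, 0], [-0.1, 8.6, -8.6, 0, 0, 0], [-0.1, 10.0, -7.0, 0, 0, 0], [-0.0, 11.1, -5.1, 0, 0, 0]]
```

Request:
step_arm(
  rows=[
    [0, 2.9, -11.8, 0, 0.01, 0],
    [0, 5.4, -11, 0, 0, 0],
    [0, 7.3, -9.8, 0, 0, 0],
    [0, 9, -8.2, 0, 0, 0],
    [0, 10.3, -6.5, 0, 0, 0],
  ],
)

```text
t: 24.28
eef_pos: [434.1, 7.3, 174.2]
tcp_rot: [0.339, 1.57, -0.012]
ft_force: [2.0, -3.8, 1.7]
opening: 0.239
```

Run:
```python
from h import *
circ(6,8)
snap('scene','pics/s12.png');crop('pics/s12.png','pics/c18.png',355,215,425,285,8)
```

```text
t 24.27 pos [434.1   7.3 174.2] zyaw -20.16 th -172.8 r 70.9 F [ 2.  -3.8  1.7]
Ftan(cw) -4.0 Frad -1.5
rot [ 0.0008  0.0011 -0.0004]
[[1.7, 9.4, -3.1, 0, 0, 0], [0.0, 9.4, -2.6, 0, 0, 0], [0.0, 9.7, -1.2, 0, 0, 0], [0.0, 9.8, 0.1, 0, 0, 0], [0.0, 9.7, 1.5, 0, 0, 0], [0.0, 9.4, 2.8, 0, 0, 0]]
```

View pics/c18.png

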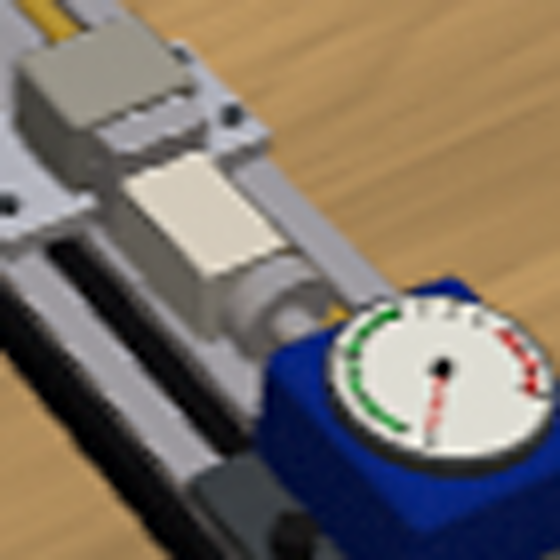

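Request:
step_arm(
  rows=[
    [0, 9.6, -3.0, 0, 0, 0],
    [0, 9.5, -2, 0, 0, 0],
    [0, 9.7, -0.6, 0, 0, 0],
    [0, 0, 0, 0, 0, 0],
  ],
)

```text
t: 24.82
eef_pos: [437.4, 39.6, 174.1]
tcp_rot: [-2.824, 1.568, 3.11]
ft_force: [1.9, -2.2, 4.5]
opening: 0.238
```

Run:
```python
from h import *
circ(3,5)
snap('scene','pics/s13.png');crop('pics/s13.png','pics/c19.png',355,215,425,285,8)
```

```text
t 24.82 pos [437.4  39.6 174.1] zyaw -19.99 th 160.7 r 71.1 F [ 1.9 -2.2  4.5]
Ftan(cw) -1.4 Frad -2.5
rot [ 0.0037 -0.0023  0.0008]
[[1.6, 6.1, 1.3, 0, 0, 0], [-0.0, 6.1, 0.7, 0, 0, 0], [-0.0, 6.0, 1.2, 0, 0, 0]]
```

View pics/c19.png

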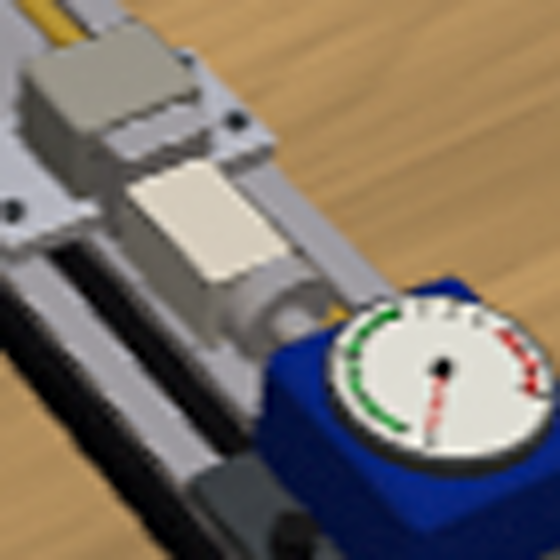

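Request:
step_arm(
  rows=[
    [0, 6.1, 1.0, 0, 0, 0],
    [0, 6.1, 1.3, 0, 0, 0],
    [0, 6, 1.8, 0, 0, 0],
  ],
)

```text
t: 25.25
eef_pos: [445.1, 55.1, 174.0]
tcp_rot: [-2.795, 1.562, 3.138]
ft_force: [-3.9, -2.3, 8.4]
opening: 0.241
```

Run:
```python
from h import *
circ(3,5)
```

```text
t 25.25 pos [445.1  55.1 174. ] zyaw -20.04 th 146.8 r 71.0 F [-3.9 -2.3  8.4]
Ftan(cw) -4.1 Frad 2.0
rot [ 0.0028 -0.0082  0.003 ]
[[1.5, 5.7, 2.6, 0, 0, 0], [-0.0, 5.7, 2.2, 0, 0, 0], [-0.0, 5.5, 2.6, 0, 0, 0]]
```

Request:
step_arm(
  rows=[
    [0, 5.7, 2.3, 0, -0.006, 0],
    [0, 5.6, 2.8, 0, 0, 0],
    [0, 5.4, 3.2, 0, 0, 0],
  ],
)

```text
t: 25.62
eef_pos: [455.8, 68.1, 173.8]
tcp_rot: [-2.599, 1.56, -2.95]
ft_force: [-5.4, -1.7, 10.0]
opening: 0.236
```

Run:
```python
from h import *
circ(3,5)
snap('scene','pics/s14.png');crop('pics/s14.png','pics/c20.png',355,215,425,285,8)
```

```text
t 25.62 pos [455.8  68.1 173.8] zyaw -20.07 th 133.1 r 71.2 F [-5.4 -1.7 10. ]
Ftan(cw) -5.1 Frad 2.4
rot [ 0.0023 -0.0094  0.0057]
[[1.3, 4.8, 4.1, 0, 0, 0], [-0.1, 5.0, 3.4, 0, 0, 0], [-0.1, 4.7, 3.9, 0, 0, 0]]
```

View pics/c20.png

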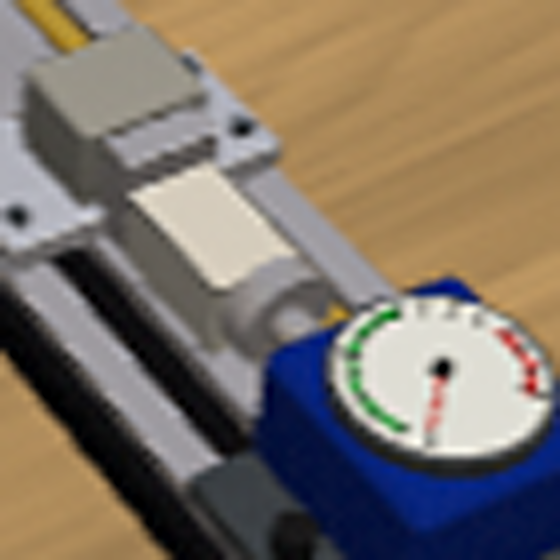

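Request:
step_arm(
  rows=[
    [-0.5, 5.0, 3.8, 0, -0.006, 0.003],
    [0, 4.8, 4, 0, 0, 0],
  ],
)

```text
t: 25.92
eef_pos: [464.7, 75.1, 173.9]
tcp_rot: [-2.712, 1.561, -3.063]
ft_force: [-5.5, -1.9, 7.9]
opening: 0.236
```

Run:
```python
from h import *
circ(3,5)
```

```text
t 25.93 pos [464.7  75.1 173.9] zyaw -20.11 th 124.1 r 71.1 F [-5.5 -1.9  7.9]
Ftan(cw) -5.6 Frad 1.5
rot [ 0.0017 -0.0093  0.0043]
[[1.3, 4.1, 4.7, 0, 0, 0], [-0.1, 4.4, 4.2, 0, 0, 0], [-0.1, 4.1, 4.6, 0, 0, 0]]
```

Request:
step_arm(
  rows=[
    [-0.5, 4.2, 4.5, 0, -0.005, 0.003],
    [0, 4.1, 4.5, 0, 0, 0],
  ],
)

```text
t: 26.18
eef_pos: [473.6, 80.2, 173.9]
tcp_rot: [-2.875, 1.559, 3.057]
ft_force: [-4.6, -0.9, 9.2]
opening: 0.239
```

Run:
```python
from h import *
circ(3,5)
snap('scene','pics/s15.png');crop('pics/s15.png','pics/c21.png',355,215,425,285,8)
```

```text
t 26.18 pos [473.6  80.2 173.9] zyaw -20.14 th 115.8 r 71.1 F [-4.6 -0.9  9.2]
Ftan(cw) -4.5 Frad 1.2
rot [ 0.001  -0.0111  0.0031]
[[1.3, 3.4, 5.3, 0, 0, 0], [-0.1, 3.8, 4.8, 0, 0, 0], [-0.1, 3.4, 5.1, 0, 0, 0]]
```

View pics/c21.png

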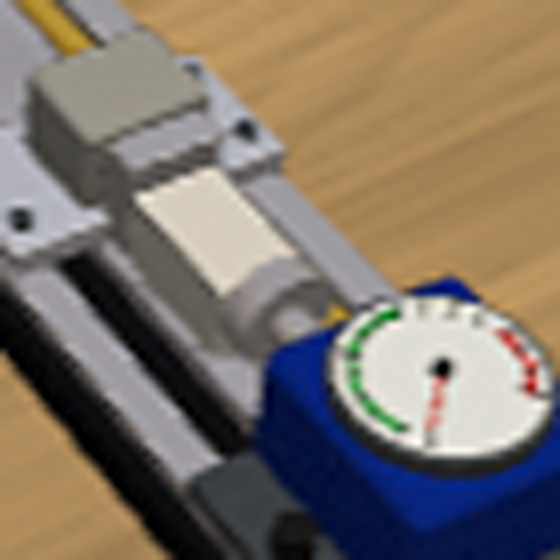

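Request:
step_arm(
  rows=[
    [-0.5, 3.4, 5.2, 0, -0.005, 0.003],
    [0, 3.4, 5, 0, 0, 0],
  ],
)

```text
t: 26.48
eef_pos: [483.4, 84.0, 173.9]
tcp_rot: [-3.06, 1.558, 2.871]
ft_force: [-4.8, 0.1, 9.1]
opening: 0.238
```

Run:
```python
from h import *
circ(3,5)
snap('scene','pics/s16.png');crop('pics/s16.png','pics/c22.png',355,215,425,285,8)
```

```text
t 26.48 pos [483.4  84.  173.9] zyaw -20.19 th 107.3 r 71.0 F [-4.8  0.1  9.1]
Ftan(cw) -4.6 Frad 1.5
rot [ 0.0002 -0.0132  0.0011]
[[1.3, 2.7, 5.6, 0, 0, 0], [-0.1, 3.1, 5.3, 0, 0, 0], [-0.1, 2.6, 5.5, 0, 0, 0]]
```

View pics/c22.png

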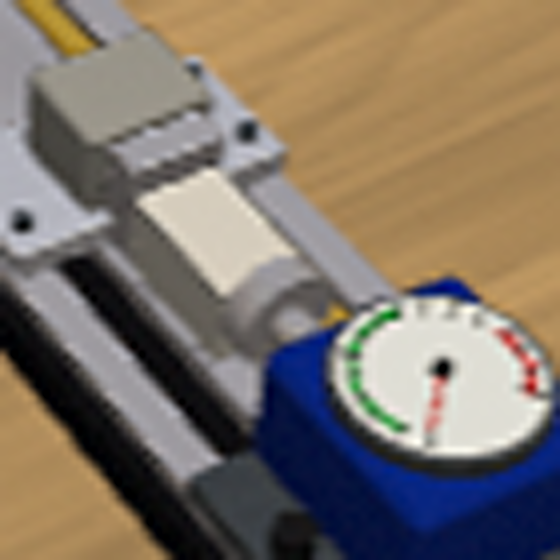

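Request:
step_arm(
  rows=[
    [-0.5, 2.7, 5.5, 0, -0.005, 0.002],
    [0, 2.6, 5.4, 0, 0, 0],
  ],
)

```text
t: 26.78
eef_pos: [493.2, 86.1, 173.9]
tcp_rot: [-3.138, 1.555, 2.792]
ft_force: [-7.1, 3.3, 10.3]
opening: 0.235
```

Run:
```python
from h import *
circ(3,5)
snap('scene','pics/s17.png');crop('pics/s17.png','pics/c23.png',355,215,425,285,8)
```

```text
t 26.77 pos [493.2  86.1 173.9] zyaw -20.25 th 99.2 r 70.8 F [-7.1  3.3 10.3]
Ftan(cw) -6.5 Frad 4.4
rot [-0.0009 -0.0159  0.0001]
[[1.3, 2.0, 5.9, 0, 0, 0], [-0.1, 2.3, 5.7, 0, 0, 0], [-0.1, 1.8, 5.8, 0, 0, 0]]
```

View pics/c23.png

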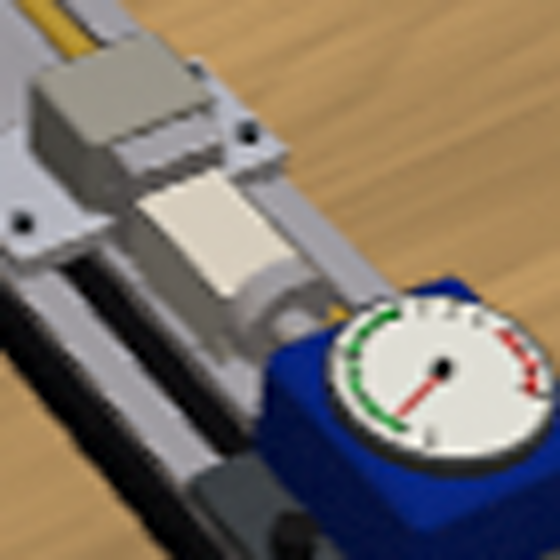

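The needle has just entered green, at about 15 N, and Ftan rose to 6.5 N. I'll add a little more.

Request:
step_arm(
  rows=[
    [-0.5, 1.8, 5.5, 0, -0.005, 0],
    [0, 1.5, 4.0, 0, 0, 0],
  ],
)

```text
t: 27.08
eef_pos: [500.4, 87.0, 173.8]
tcp_rot: [-3.076, 1.551, 2.853]
ft_force: [-8.1, 2.1, 10.1]
opening: 0.24
```

Run:
```python
from h import *
circ(3,5)
snap('scene','pics/s18.png');crop('pics/s18.png','pics/c24.png',355,215,425,285,8)
```

```text
t 27.07 pos [500.4  87.  173.8] zyaw -20.3 th 93.3 r 71.0 F [-8.1  2.1 10.1]
Ftan(cw) -8.0 Frad 2.6
rot [-0.0018 -0.02    0.0013]
[[1.2, 1.3, 6.1, 0, 0, 0], [-0.1, 1.7, 5.9, 0, 0, 0], [-0.1, 1.2, 6.0, 0, 0, 0]]
```

View pics/c24.png

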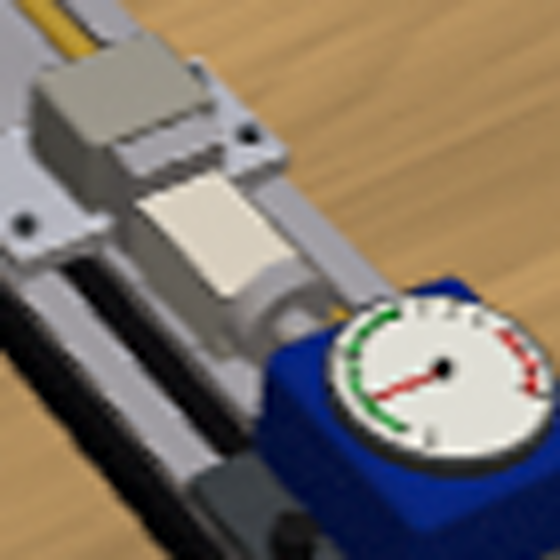

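Request:
step_arm(
  rows=[
    [0, 0.3, 1.5, 0, 0, 0],
    [0, 0, 0, 0, 0, 0],
  ],
)

```text
t: 27.38
eef_pos: [500.1, 87.1, 173.7]
tcp_rot: [-3.035, 1.545, 2.893]
ft_force: [-1.2, -1.8, 6.8]
opening: 0.237
```

Request:
step_arm(
  rows=[
    [0, 0, 0, 0, 0, 0],
    [0, 0, 0, 0, 0, 0],
    [0, 0, 0, 0, 0, 0],
    [0, 0, 0, 0, 0, 0],
  ],
  grip=70,
)

```text
t: 27.88
eef_pos: [499.0, 87.3, 172.6]
tcp_rot: [-3.032, 1.541, 2.896]
ft_force: [-0.2, 0.5, 0.2]
opening: 0.603
```

Run:
```python
from h import *
circ(1,5)
snap('scene','pics/s19.png');crop('pics/s19.png','pics/c25.png',290,140,450,300,5)
snap('wrist','pics/w19.png')
```

```text
t 27.88 pos [499.   87.3 172.6] zyaw -20.38 th 94.5 r 71.3 F [-0.2  0.5  0.2]
Ftan(cw) -0.2 Frad 0.5
rot [-0.003  -0.0296  0.0032]
[[-0.1, 1.2, 6.2, 0, 0, 0]]
```

View pics/c25.png

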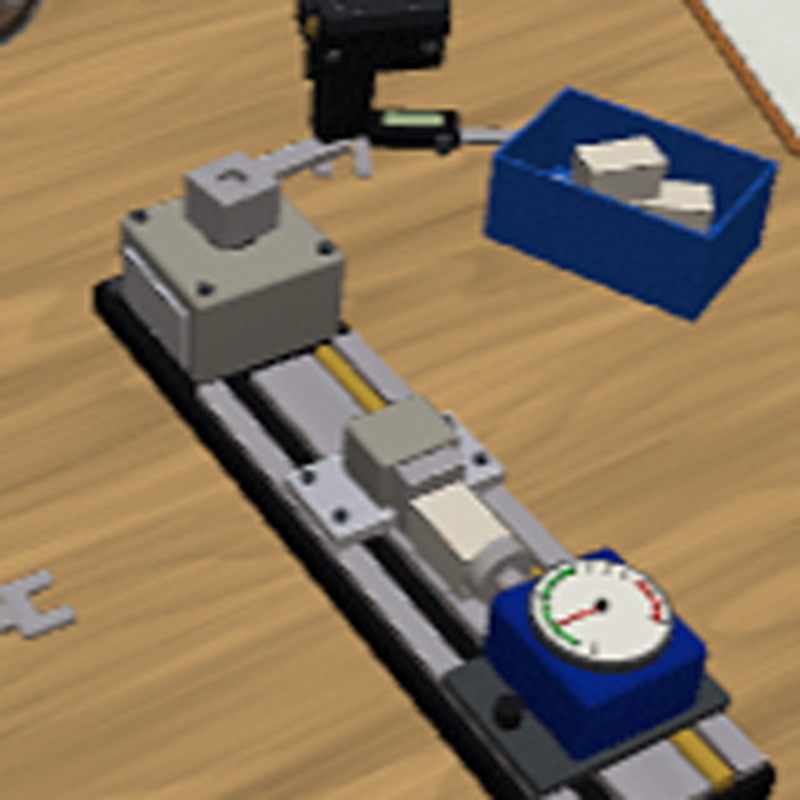

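View pics/w19.png

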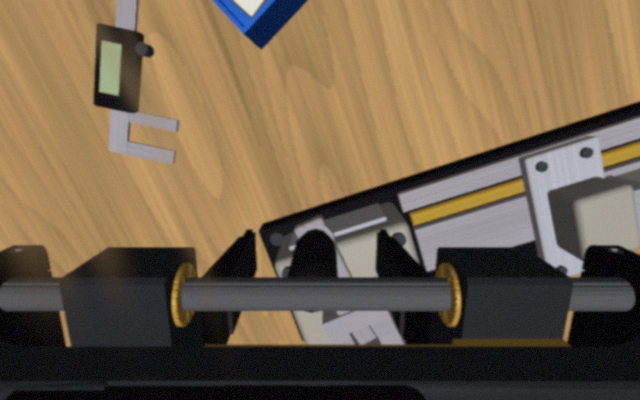

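Request:
step_arm(
  rows=[
    [-15, 0, 0, 0, 0, 0],
    [-30, 0, 0, 0, 0, 0],
    [-40, 0, 0, 0, 0, 0],
    [-40, 0, 0, 0, 0, 0],
    [0, 0, 0, 0, 0, 0],
    [0, 0, 0, 0, 0, 0],
    [0, 0, 0, 0, 0, 0],
    [0, 0, 0, 0, 0, 0],
  ],
)

```text
t: 28.98
eef_pos: [501.9, 86.3, 304.5]
tcp_rot: [-3.028, 1.541, 2.899]
ft_force: [-0.3, -0.4, -1.1]
opening: 0.736
```

Run:
```python
from h import *
circ(1,5)
snap('scene','pics/s20.png');crop('pics/s20.png','pics/c26.png',290,140,450,300,5)
snap('wrist','pics/w20.png')
```

```text
t 28.98 pos [501.9  86.3 304.5] zyaw -20.38 th 92.2 r 70.1 F [-0.3 -0.4 -1.1]
Ftan(cw) -0.3 Frad -0.4
rot [-0.003  -0.0298  0.0034]
[[131.7, 2.4, 9.7, 0, 0, 0]]
```

View pics/c26.png

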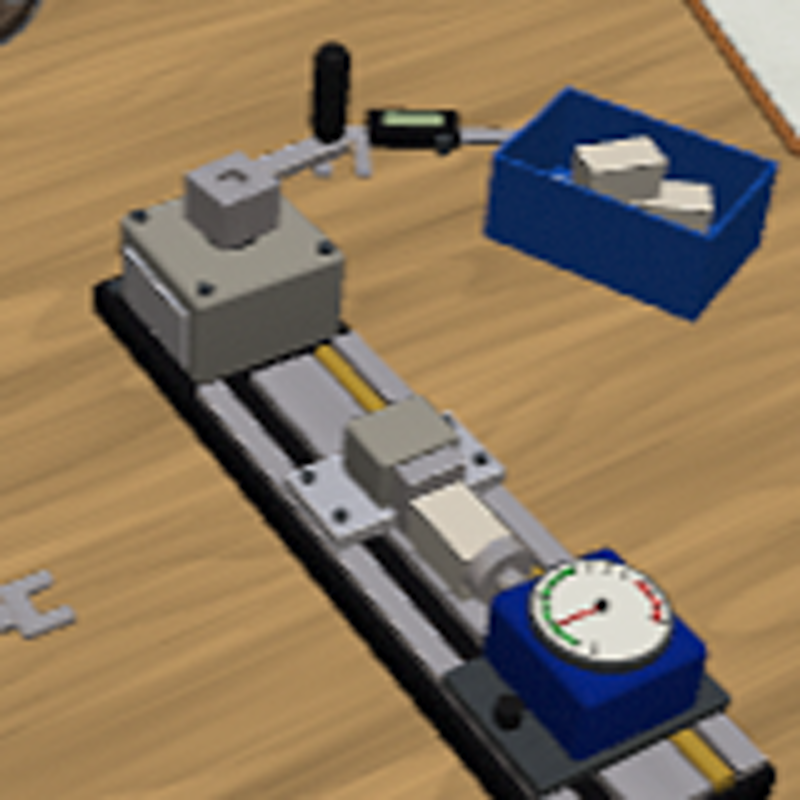

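View pics/w20.png

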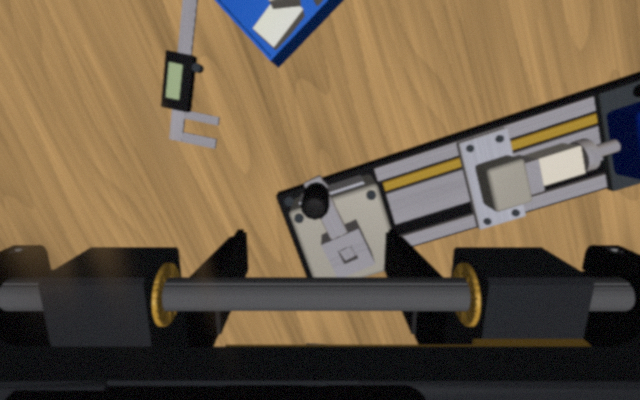

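Run:
```python
from cell import env
print(env.job_done())
```

```text
the job is handed in; nothing more can be done
None
```

The job is handed in: the crank is fully home on the shaft and the block is clamped against the gauge at about 30 N. No verdict was reported.

- **Fitting:** I picked the larger steel crank, gripped it by the hub and turned it to match the shaft as seen by the wrist camera. It slid on with almost no force, and at the bottom it came to rest on the collar.
- **Winding:** I carried the grip clockwise for about 2.4 turns. The first needle movement read about 15 N and the pull rose from about 4.5 to 6.5 N. I wound on about 6° more until the needle read about 30 N, with a pull of 8 N. Then I let go and lifted clear.
- **Last checks:** 1 s after letting go, the needle still read about 30 N. The crank looked upright and seated, and the block looked square to the bed. The gripper was about 130 mm above the grip with roughly zero force on it, and the bin, caliper and spanner looked where they were. The whole job took about 29 s of the 72 s allowed.
- **Limits and disagreements:** the top and wrist cameras disagreed by about 3 mm on positions, so I fitted the crank by relative measurements and by feel. Side forces of up to about 15 N appeared at the grip while winding, until I corrected the circle's centre. Crank height and block load were judged from pictures and force readings only, not measured directly at the end.

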